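# Pack the paint tubes into the travelling case and lock it

### The job

Pack the tube case for a day of painting outdoors: trip its hidden catch by pressing the release pin down through the small hole in its deck so that the lid springs open, hang the pin back upright in the fork of its stand, and lay every paint tube from the left table flat in a bay of its own. Then shut the lid until it catches and fasten the quarter-turn lock: line its wing up with the engraved lines, push it in and turn it clockwise a full quarter so that it stays in. Leave the other things where they stand.

Things in the scene. Friction and masses are not known exactly. Their poses are not given: they have to be found in the camera images.
- case: Tube case: wooden box 118 mm deep (its x, front to back), 260 mm long (y, towards its left end), 52 mm high, fixed on a plywood board (top 83 mm above the tables) over the right-hand table. Origin: centre of its underside. Walls: 46 mm high. Under the lid, from the right: three bays (y -126..50 mm), then the lock's compartment. The left 36 mm is a fixed deck.
- bay_0 (a point): Middle of the right-hand bay's felt bed, 22 mm above the case's underside. Axes as the case's. Each bay is 110 mm long (x) and 48 mm wide or more (y); the pitch is 52 mm. Ribs 4 mm thick and 6 mm high part the bays. Outer bays reach 36 mm from their middle to the wall. A tube in a bay clears the lid by 5 mm; one lying across a rib or on another keeps it from shutting.
- bay_1 (a point): Middle of the middle bay's bed, 52 mm to the left of bay_0.
- bay_2 (a point): Middle of the left-hand bay's bed, 52 mm to the left of bay_1; beyond it is the partition of the lock's compartment.
- access_hole (a point): Centre of the mouth of the access hole in the case's deck (52 mm above the underside): 12 mm square, with a brass eyelet, straight down. 18 mm below the mouth is the pad of the hidden spring catch; pressed (2 to 6 N) it yields and frees the lid when the pin's tip is about 26 mm below the mouth, and stops hard at about 30 mm. Fingers do not fit in.
- lid (a joint): Lid angle (rad): 0 shut, 1.65 open, just past upright. Plate 118 x 222 x 6 mm over bays and lock, hinged along the case's top rear edge (case x 59, height 46 mm). Freed from the catch, a spring swings it fully open in about 2 s and holds it. Shutting it takes up to about 10 N at the front edge, then it snaps under the catch and stays, below 0.04. Behind it the space is free for a finger.
- lid_lip (a point): Middle of the lid's front edge over bay_1, on its outer (upper) face, 118 mm from the hinge; moves with the lid: its x points from the lip to the hinge, z out of the outer face. A brass finger lip 60 mm wide stands 6 mm further out.
- lock (a joint): Turn of the quarter-turn lock's wing (rad), clockwise from above positive, -0.9 to 1.6; starts between 0.4 and 1.2 and stays where it is left. At 0 the wing (and the cross bar under it) points front to back, along the two engraved lines on the lid, as the slot below does; only within about 0.12 rad of that will it push in. Locked at 1.57: wing along the case's length.
- lock_stem (a joint): How far the lock's stem is pushed in (m): 0 sprung out, 0.014 at the bottom; spring 4.5 N at first, 8.7 N at the bottom. With the wing out of line, or before the lid is shut, it does not lock: out of line it stops at about 2 mm. Lined up, it goes in; turned while pressed to the bottom, its cross bar hooks under the slotted plate and it stays in (about 0.011).
- lock_wing (a point): Grip point of the lock's wing, a steel bar 38 mm long, 9 mm thick, 20 mm tall, on a foot disc 30 mm wide whose top is 14 mm below this point; the wing's top is 8 mm above it. x runs along the wing. Near the lid's front left corner (case x -25, y 74 mm), 83 mm above the case's underside when the lid is shut and the stem out; swings with the lid.
- pin: Release pin, 110 mm long, 70 g: steel shank 6 mm thick, 60 mm long; above it a brass collar 24 mm wide, 4 mm thick; above that a square wooden handle 16 x 16 x 46 mm. Origin: tip of the shank; z points up along it. Hangs upright in the fork of its stand at the start.
- pin_handle (a point): Middle of the pin's handle, 89 mm above its tip: where to grip it, from above; its axes are those of the square handle.
- pin_stand: Stand of the release pin, fixed on the left table: wooden foot 64 x 60 x 10 mm and a steel fork, two level prongs 7 mm wide along the stand's x with an 11 mm gap between them, tops 70 mm above the table, open towards the stand's -x (a post holds them at +x, below the tops). Origin: centre of its underside.
- pin_seat (a point): Where the pin's axis belongs, level with the prongs' tops: the collar rests on both prongs, the shank hangs between them and the pin's tip is 10 mm above the table.
- tube_0: Paint tube, 27 mm wide (x), 100 mm long (y, cap at one end, flat crimp at the other), 19 mm thick; origin at the centre of its underside, 45 g; lies flat on the left table at the start. Two or three tubes are there in any one run.
- tube_1: Paint tube, 27 mm wide (x), 100 mm long (y, cap at one end, flat crimp at the other), 19 mm thick; origin at the centre of its underside, 45 g; lies flat on the left table at the start. Two or three tubes are there in any one run.
- tube_2: Paint tube, 27 mm wide (x), 100 mm long (y, cap at one end, flat crimp at the other), 19 mm thick; origin at the centre of its underside, 45 g; lies flat on the left table at the start. Two or three tubes are there in any one run.
- pot_plastic_tub: Fixed: tub of brushes, 90 mm wide, 128 mm tall without the brushes, on the left table right of the tubes (all within 55 mm of its origin seen from above). The centre of the lamp's round shade (270 mm wide, from 85 to 300 mm above the table) lies 157 mm further from the robot in x and 442 mm further left in y than the tub's origin. Keep the gripper's body off both.
- muller: Bystander: glass muller, a knobbed glass grinding pestle 50 mm wide and 76 mm tall; origin at the centre of its underside.
- brown_jar: Bystander: jar of brown pigment with a lid, 55 mm wide, 65 mm tall; origin at the centre of its underside.
- small_jar: Bystander: small lidded jar, 41 mm wide, 50 mm tall; origin at the centre of its underside.
- pumice_stone: Bystander: lump of dark pumice, 41 x 48 x 24 mm; origin at the centre of its underside.
- dipper_cup: Bystander: small round tin oil cup, 43 mm wide, 17 mm tall, on the board beside the case; origin at the centre of its underside.
Not all that is in view belongs to the job. Leave any yellow look-alike of the pin_stand alone.

How it is judged:
By the outcome, as a careful person would: the job done as asked, in the order asked, and still so for the second after the job is handed in, with the robot touching nothing.
Of tube_0, tube_1, tube_2 only 2 to 3 are there at a start; the rules pass over those that are not, and their reading is None.
At some moment in a run one of tube_0, tube_1, tube_2 may be knocked a few centimetres aside while the robot is not near it.
It also fails if it takes over 210 s, if anything falls off the work surface, if the arm or the gripper's body presses on something with over 40 N, if the wrist force passes 120 N, or if a joint passes its speed limit or range.

### The arm

A 6-joint arm with a two-finger parallel gripper is mounted at the origin on a cart in front of the work surface, level with it; the furniture and walls round the work are solid. World frame = base frame: x ahead of the robot, y to its left, z up, the work surface at z = 0. Lengths are in mm, angles in rad, forces in N, time in s.
With the tool pointing down it reaches from about 350 to 875 mm from the base axis. Payload 4.2 kg.
Tool frame: the origin (TCP) lies midway between the tips of the shut fingers; the grasp point (between the pads) lies 19 mm behind it (arm.grip_depth is the distance from the TCP to the grasp point, in mm); z points along the fingers, x is the direction in which the jaws open and shut, and the axes are right-handed (so a half turn about z gives the same grasp; the last joint's range is limited). The gripper opens to 85 mm and grips with 20 to 120 N. Pads are 22 mm wide; open, the fingers measure 114 mm over their backs; the gripper's body (76 mm by 85 mm) begins 54 mm behind the grasp point. The pads swing forward as they close: fully open they stand 13 mm farther back than shut.
Start: joints at [-1.042, 0.385, 0.008, 0, -1.194, -0.259], TCP at [166.603, -602.364, 194.512] pointing down, gripper open.
Joint ranges: [-3.14, 3.14], [-1.21, 2.06], [-1.07, 1.41], [-3.16, 2.05], [-2.99, -0.16], [-3.1, 3.1]. Speed limits (rad/s): [2.79, 2.79, 3.14, 3.14, 3.14, 3.14].

### API

Orientations are given as a unit quaternion [x, y, z, w].
In Python, from bench import arm, eyes, find_in, silhouettes gives the robot as it stands. The module is installed in compiled form; this text tells all that it offers.
- The arm moves only by the tool play_rows, never from a script. Its arguments are lists of equal length, an entry for each row: "offset": the shift along the world's x, y, z in mm, a list of three; "turn": the turn about the world's z in rad. In form: {"offset": [[x, y, z], ...], "turn": [turn, ...]}. A call has 1 to 12 rows; each row shifts and turns the pose as measured when the row begins; what a row does not reach is not made up. A row lasts 1/10 s, in which the tool goes at most 50 mm and 8.59 degrees, less where a joint would pass 70% of its speed; a pose out of reach is approached as far as the arm can. A call is refused whole if a number of a shift passes 50 or a number of a turn 0.15, either way. A call with a gripper value outside its range is refused whole. "grip" is the gripper's target within -1 to 1 (fully open at 1, half-way at 0, shut at -1), set as the call begins (left out, the last holds). The fingers move at their own pace and stop on an object; the grip force is fixed at half the most. Time passes only in rows, so rows that do not move let the fingers close. It gives the time, the measured TCP pose, the force and the opening at its end, in the units of the state.
- arm.read_state(): the state, without advancing time (a new reading comes with each control period).
- eyes.get_image(name): name is "scene" or "top" or "wrist"; returns (picture, depth): 420x560x3 uint8, red, green, blue; 420x560 float32, mm along the optical axis (not along the pixel's ray), 0 where there is no reading.
- eyes.camera_params(name): a dict with "camera_matrix" (3x3 intrinsics, pixels), "dist" ([k1, k2, p1, p2, k3] as OpenCV has them; the pictures are not rectified), "camera_from_world" (4x4, takes a point from world to camera coordinates). Camera axes: x right, y down, z forward; pixel columns grow to the right and rows downward; lengths in mm; the calibration is good to about 2 mm. A picture is of the moment at which its call begins: read the wrist's pose just before it. camera_params takes no time and is no camera call; for the wrist camera it gives the pose at the moment of the call.
- arm.job_done(): hands the job in, once; it reports no verdict.
Trained networks look in the newest picture that a camera, given by its name, has taken for a name from the list of things; names that differ only in an ending like _2 or _b are one class to them, and where a whole thing is asked for, a point or a joint stands for the part that bears it (a point fixed in the world has none). Each returns a list of dicts, best first, with "score" (0 to 1); they miss things now and then, are a little off and sometimes report something else, mostly with a low value. They report only what shows in the picture. A call takes as long as a camera call. They do not tell look-alikes from the thing itself.
- find_in(camera, query): "bbox" ([centre column, centre row, width, height] in pixels, round what is visible of it).
- silhouettes(camera, query): "mask" (420x560 bool, what is visible of it) and "bbox" ([centre column, centre row, width, height] in pixels, round what is visible of it).
The state is a dict: "clock": time; "joints": joint angles; "joint_vel": joint speeds; "joint_efforts": joint torques, N m; "position": TCP position; "ee_rot": TCP orientation; "contact_force": force on the tool from outside, world axes, zero at the start; "wrist_torque": the same for the moment, N m; "gripper_width": finger opening in mm.
Only numpy, scipy, OpenCV 4.12 (cv2) and the standard library are available. Lean on these libraries where they do the work, as an engineer would, in place of code of your own. Each camera call takes 0.05 s, during which the arm holds its last target. There are 200 camera calls.

## Working session

There is one attempt and no reset: what is moved stays moved. The work goes in short steps, Python scripts to look and compute and a tool call to move; the robot and the scene stay as the last step left them, time stands still between calls to the robot, and variables do not carry over. Pictures are saved under pics/ and viewed, on a budget of 14 in all, crops included, one or two more only if the job needs it, and the job is handed in when it is done.

Besides the shell and the picture viewer there is one more tool, called after "Emit:" as name(argument=value, ...), one argument or row to a line, values as JSON. play_rows: Moves the arm, as the interface text tells. Its arguments: {"type":"object","properties":{"offset":{"type":"array","items":{"type":"array","items":{"type":"number"}}},"turn":{"type":"array","items":{"type":"number"}},"grip":{"type":"number"}},"required":["offset","turn"]}

```bash
mkdir -p pics; cat > h.py <<'E'
import numpy as np, cv2
from bench import arm, eyes, find_in, silhouettes
def snap(name):
    st=arm.read_state(); P=eyes.camera_params(name); im,d=eyes.get_image(name); return im,d,P
def world(P,uv,z):
    # depth z along axis
    uv=np.atleast_2d(np.array(uv,float)); K=np.array(P['camera_matrix']); D=np.array(P['dist'],float)
    n=cv2.undistortPoints(uv.reshape(-1,1,2),K,D).reshape(-1,2)
    c=np.c_[n,np.ones(len(n))]*np.atleast_1d(z)[:,None]
    T=np.linalg.inv(np.array(P['camera_from_world'])); return c@T[:3,:3].T+T[:3,3]
def onplane(P,uv,h):
    a=world(P,uv,np.ones(len(np.atleast_2d(uv)))); T=np.linalg.inv(np.array(P['camera_from_world'])); o=T[:3,3]
    r=a-o; return o+r*((h-o[2])/r[:,2])[:,None]
def proj(P,X):
    T=np.array(P['camera_from_world']); r,_=cv2.Rodrigues(T[:3,:3]); 
    return cv2.projectPoints(np.atleast_2d(np.array(X,float)),r,T[:3,3],np.array(P['camera_matrix']),np.array(P['dist'],float))[0].reshape(-1,2)
def cloud(P,d,mask):
    v,u=np.nonzero(mask&(d>0)); return world(P,np.c_[u,v],d[v,u])
def save(im,n,f=1.0):
    o=im[:,:,::-1]; o=cv2.resize(o,None,fx=f,fy=f) if f!=1 else o; cv2.imwrite('pics/'+n,o)
E
python3 - <<'E'
from h import *
S=snap('scene');T=snap('top')
save(S[0],'s0.png',1.4);save(T[0],'t0.png',1.4)
for q in ['case','pin','pin_stand','tube_0','pot_plastic_tub','lock_wing','dipper_cup','muller','brown_jar','small_jar','pumice_stone']:
    for r in silhouettes('top',q):
        if r['score']<.3: continue
        c=cloud(T[2],T[1],r['mask']); 
        if len(c)<5: continue
        rect=cv2.minAreaRect(c[:,:2].astype(np.float32))
        print(q,round(r['score'],2),np.round(r['bbox']),'med',np.round(np.median(c,0)),'z',np.round(np.percentile(c[:,2],[5,95])),'rect',np.round(rect[0]),np.round(rect[1]),round(rect[2],1))
print(np.linalg.inv(T[2]['camera_from_world'])[:3,3],np.linalg.inv(S[2]['camera_from_world'])[:3,3])
s=arm.read_state();print(s)
E
```

```text
case 0.81 [388. 235.  79.  41.] med [ 538. -322.  134.] z [116. 140.] rect [ 541. -348.] [135. 318.] 8.1
case 0.7 [398. 234.  70.  42.] med [ 537. -343.  135.] z [129. 141.] rect [ 537. -365.] [126. 272.] 6.1
pin 0.74 [369. 245.   9.  10.] med [ 504. -249.  165.] z [150. 177.] rect [ 504. -251.] [27. 28.] 1.9
pin 0.53 [232. 254.   8.  25.] med [467. 224.  12.] z [ 2. 22.] rect [465. 225.] [22. 77.] 79.8
pin_stand 0.74 [250. 157.  17.  25.] med [826. 175.  11.] z [ 5. 72.] rect [828. 179.] [58. 62.] 53.9
pin_stand 0.71 [310. 255.  21.  21.] med [464. -50.  11.] z [ 4. 72.] rect [461. -54.] [58. 63.] 71.9
tube_0 0.67 [186. 247.  10.  25.] med [486. 404.   9.] z [-2. 20.] rect [483. 406.] [25. 97.] 78.2
tube_0 0.66 [231. 253.   8.  24.] med [474. 223.  12.] z [ 3. 22.] rect [468. 223.] [23. 71.] 83.5
lock_wing 0.62 [397. 234.  66.  39.] med [ 538. -343.  135.] z [130. 141.] rect [ 538. -363.] [122. 267.] 5.4
dipper_cup 0.44 [345. 263.  12.  12.] med [ 439. -174.   90.] z [ 83. 100.] rect [ 440. -173.] [38. 43.] 0.7
muller 0.59 [308. 256.  21.  22.] med [463. -51.  11.] z [ 3. 73.] rect 
[... 323 characters left out ...]
clock': 0.65, 'joints': array([-1.04243471e+00,  3.84621604e-01,  7.89956393e-03, -1.67489691e-05,
       -1.19397786e+00, -2.58610054e-01]), 'joint_vel': array([ 0.00059073, -0.00016351, -0.00059913, -0.00014783, -0.00081093,
        0.00124949]), 'joint_efforts': array([ 3.59941787e-04, -3.91891837e+01,  1.88559937e+01,  4.18940216e+00,
       -3.42942758e-04,  4.68962853e-06]), 'position': array([ 166.58851794, -602.37026718,  194.55678444]), 'ee_rot': array([ 6.05604636e-01,  7.95765683e-01, -1.12193554e-05,  4.75336571e-05]), 'contact_force': array([-0.39481781,  0.11580864, -0.29647716]), 'wrist_torque': array([-0.01059228, -0.01342604,  0.01813316]), 'gripper_width': 85.2950717742822}
```

View pics/t0.png

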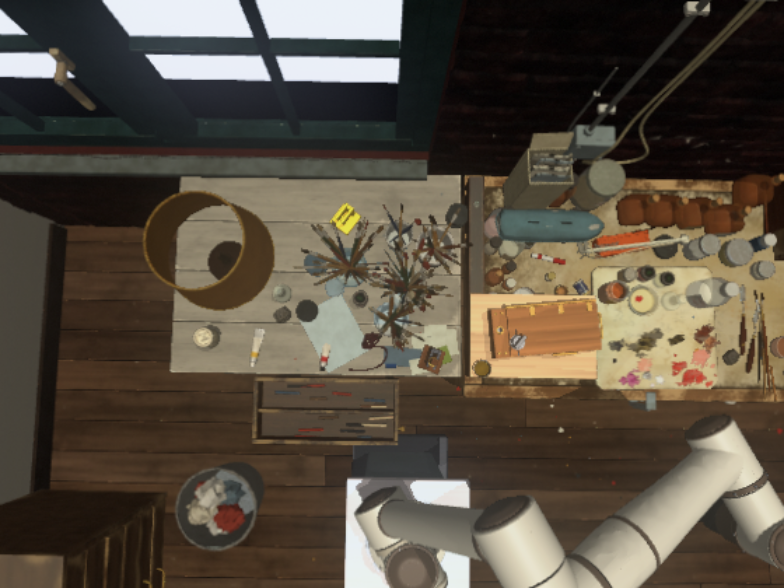

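View pics/s0.png

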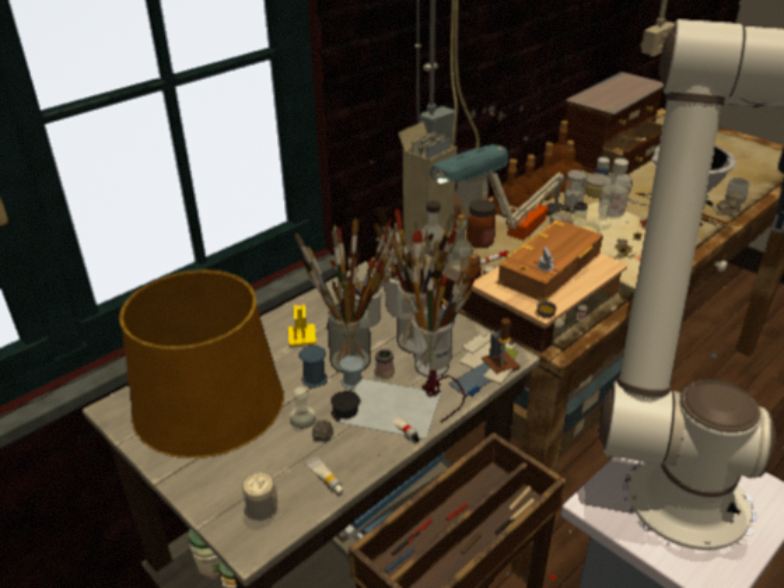

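The top view shows the case at about (545,330) with its wing at (517,340). The pin is in its stand at (433,357), with a yellow look-alike at (345,218). Tubes are at (257,347) and (324,356), and the lampshade is at (207,250). The scene view agrees. I'll move above the case for a close look.

Emit:
play_rows(
  offset=[
    [0,0,50],
    [0,0,50],
    [20,30,40],
    [35,35,0],
    [35,35,0],
    [35,35,0],
    [35,30,0],
    [35,30,0],
    [30,30,0],
    [30,20,0],
    [20,20,0],
    [0,0,0],
  ],
  turn=[0,0,0,0,0,0,0,0,0,0,0,0],
  grip=1,
)

```text
clock: 1.85
position: [446.3, -326.9, 335.8]
ee_rot: [0.607, 0.794, 0.002, 0.001]
contact_force: [0.2, -0.1, -0.3]
gripper_width: 85.0
```

```bash
python3 - <<'E'
from h import *
W=snap('wrist'); save(W[0],'w1.png',1.4)
T=np.linalg.inv(W[2]['camera_from_world']);print(T.round(2));print(arm.read_state()['position'],arm.read_state()['joints'].round(2))
np.savez('w1',im=W[0],d=W[1],**{k:np.array(v) for k,v in W[2].items()})
for q in ['case','lock_wing','pin','pin_stand','dipper_cup','access_hole']:
    for r in silhouettes('wrist',q):
        if r['score']<.3: continue
        c=cloud(W[2],W[1],r['mask'])
        if len(c)<5: continue
        rect=cv2.minAreaRect(c[:,:2].astype(np.float32))
        print(q,round(r['score'],2),np.round(r['bbox']),'med',np.round(np.median(c,0)),'z',np.round(np.percentile(c[:,2],[5,95])),'rect',np.round(rect[0]),np.round(rect[1]),round(rect[2],1))
E
```

```text
[[-2.6000e-01  9.3000e-01  2.7000e-01  3.7896e+02]
 [ 9.6000e-01  2.5000e-01  7.0000e-02 -3.4510e+02]
 [ 0.0000e+00  2.8000e-01 -9.6000e-01  5.1520e+02]
 [ 0.0000e+00  0.0000e+00  0.0000e+00  1.0000e+00]]
[ 445.37288857 -327.74867508  335.82006995] [-0.34  0.19  0.09 -0.   -1.46 -0.96]
case 0.56 [256. 242. 249. 138.] med [ 528. -326.  136.] z [108. 137.] rect [ 569. -331.] [337. 232.] 83.8
lock_wing 0.58 [326. 250.  34.  33.] med [ 503. -256.  167.] z [154. 175.] rect [ 516. -246.] [53. 39.] 19.7
pin 0.87 [471. 227.  48.  36.] med [454. -60.  98.] z [ 22. 121.] rect [464. -16.] [104.  23.] 74.5
pin_stand 0.71 [450. 215.  59.  62.] med [463. -65.  11.] z [ 8. 70.] rect [466. -42.] [94. 65.] 71.1
dipper_cup 0.59 [396. 194.  38.  35.] med [ 441. -171.   90.] z [ 88. 101.] rect [ 440. -174.] [43. 42.] 6.4
dipper_cup 0.58 [472. 225.  48.  34.] med [454. -60.  99.] z [ 34. 121.] rect [452. -29.] [22. 74.] 5.2
dipper_cup 0.3 [254. 240. 247. 139.] med [ 528. -326.  136.] z [112. 137.] rect [ 566. -340.] [303. 225.] 84.9
access_hole 0.67 [256. 242. 246. 136.] med [ 528. -326.  136.] z [109. 137.] rect [ 559. -336.] [230. 332.] 26.0
```

View pics/w1.png

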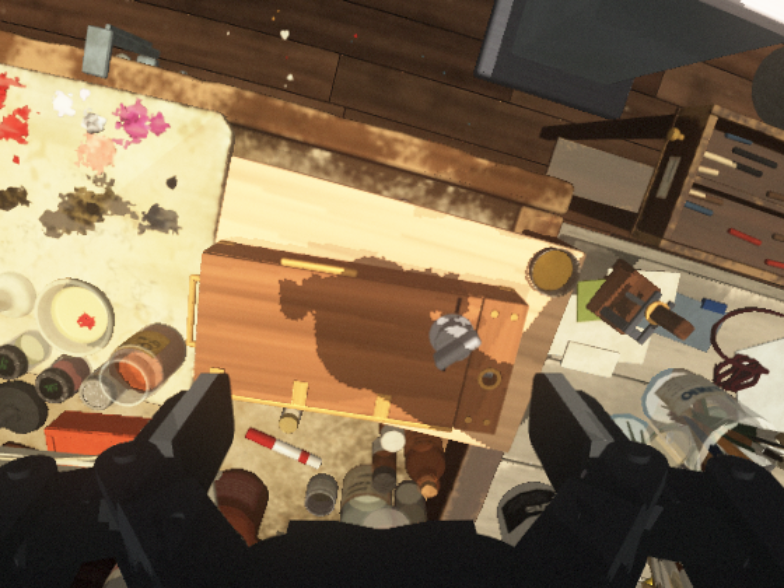

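The wrist view shows the whole case: hole at (489,379), wing at (455,340), deck corners at (527,303) and (490,433), and the pin at (670,318) leaning in perspective. I'll turn these into poses.

```bash
python3 - <<'E'
from h import *
z=np.load('w1.npz'); P={k:z[k] for k in z.files}; d=z['d']; im=z['im']
print('hole',onplane(P,np.array([[489,379]])/1.4,135).round(1))
print('cornersFL,RL,FR,RR',onplane(P,np.array([[527,303],[490,433],[203,253],[195,403]])/1.4,135).round(1).tolist())
v,u=np.nonzero(d>0); X=world(P,np.c_[u,v],d[v,u])
m=(abs(X[:,2]-135)<3)&(X[:,0]>440)&(X[:,0]<640)&(X[:,1]<-180)&(X[:,1]>-520)
mk=np.zeros(d.shape,np.uint8); mk[v[m],u[m]]=1
n,l,st,c=cv2.connectedComponentsWithStats(mk); k=1+np.argmax(st[1:,4]); s=l[v,u]==k
r=cv2.minAreaRect(X[s][:,:2].astype(np.float32));print(r, cv2.boxPoints(r).round(1).tolist(), X[s][:,2].mean())
# stand and pin
m=(X[:,0]>400)&(X[:,0]<520)&(X[:,1]>-110)&(X[:,1]<0)
for a,b in [(5,16),(62,76),(105,125)]:
    s=m&(abs(X[:,2]-(a+b)/2)<(b-a)/2); r=cv2.minAreaRect(X[s][:,:2].astype(np.float32)); print(a,b,s.sum(),X[s].mean(0).round(1),r)
m=(X[:,2]>152)&(X[:,2]<182)&(np.hypot(X[:,0]-505,X[:,1]+252)<40)
s=m&(X[:,2]>168); print('wing top',s.sum(),X[s].mean(0),cv2.minAreaRect(X[s][:,:2].astype(np.float32)))
E
```

```text
hole [[ 535.2 -209.5  135. ]]
cornersFL,RL,FR,RR [[464.7, -201.6, 135.0], [583.5, -191.9, 135.0], [492.1, -456.1, 135.0], [622.2, -441.8, 135.0]]
((537.16455078125, -323.02752685546875), (129.55438232421875, 260.73419189453125), 5.6358962059021) [[459.8999938964844, -199.6999969482422], [485.5, -459.1000061035156], [614.4000244140625, -446.3999938964844], [588.7999877929688, -186.89999389648438]] 135.65553451639454
5 16 2901 [469.9 -61.9   8.6] ((468.825439453125, -55.08992004394531), (102.3619384765625, 109.75172424316406), 0.2551569640636444)
62 76 487 [464.6 -61.2  69.7] ((462.5806579589844, -57.266536712646484), (27.36994743347168, 50.4952392578125), 72.77098083496094)
105 125 248 [454.1 -57.5 116.5] ((455.2692565917969, -54.87906265258789), (17.316638946533203, 16.61849594116211), 63.127628326416016)
wing top 348 [ 504.77053369 -253.1284257   173.64588211] ((505.6779479980469, -252.85910034179688), (9.296664237976074, 38.118961334228516), 50.76835250854492)
```

Emit:
play_rows(
  offset=[
    [0,25,0],
    [0,30,0],
    [0,35,0],
    [0,35,-5],
    [0,35,-10],
    [0,35,-15],
    [3,35,-20],
    [3,25,-20],
    [3,15,-15],
    [0,0,0],
  ],
  turn=[0.05,0.1,0.1,0.1,0.1,0.1,0.1,0.1,0.08,0],
)

```text
clock: 3.2
position: [447.6, -58.8, 249.8]
ee_rot: [0.23, 0.973, 0.004, 0.003]
contact_force: [-0.3, -1.0, -0.1]
gripper_width: 85.2
```

```bash
cat >> h.py <<'E'
def jaw():
    from scipy.spatial.transform import Rotation as R
    s=arm.read_state(); M=R.from_quat(s['ee_rot']).as_matrix(); return s['position'].round(1), round(np.degrees(np.arctan2(M[1,0],M[0,0])),1), M[:,2].round(3)
def pts(S):
    v,u=np.nonzero(S[1]>0); return world(S[2],np.c_[u,v],S[1][v,u])
E
python3 - <<'E'
from h import *
W=snap('wrist'); save(W[0],'w2.png',1.3); print(jaw())
X=pts(W)
m=(X[:,0]>400)&(X[:,0]<530)&(X[:,1]>-120)&(X[:,1]<10)
for a,b in [(8,12),(66,71),(72,76),(117,124)]:
    s=m&(X[:,2]>a)&(X[:,2]<b)&(np.hypot(X[:,0]-460,X[:,1]+57)<45); r=cv2.minAreaRect(X[s][:,:2].astype(np.float32)); print(a,b,s.sum(),X[s].mean(0).round(1),np.round(r[0],1),np.round(r[1],1),r[2])
E
```

```text
(array([448.2, -59.5, 251. ]), np.float64(153.2), array([ 0.01 ,  0.006, -1.   ]))
8 12 2111 [454.9 -65.2  10. ] [460.7 -56.1] [76.6 89.7] 48.05178451538086
66 71 478 [467.4 -60.   69.3] [462.9 -56.3] [25.5 49.1] 71.34111785888672
72 76 134 [452.2 -57.6  74.2] [453.5 -56.3] [18.9 22.1] 56.5540885925293
117 124 287 [455.  -54.3 119.9] [455.3 -54. ] [16.1 15.2] 69.86868286132812
```

View pics/w2.png

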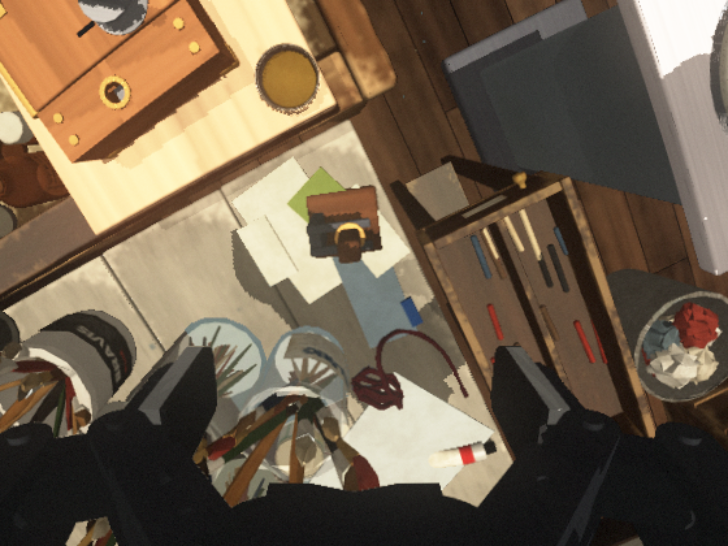

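The pin sits upright in the fork at (350,238), a tube lies on the paper at (465,455), and tubs and brushes are at the lower left. I'll align the jaws and check clearance.

Emit:
play_rows(
  offset=[
    [4,3,-20],
    [3,2,-25],
    [0,0,0],
  ],
  turn=[0.06,0.06,0],
)

```text
clock: 3.55
position: [457.3, -57.3, 208.8]
ee_rot: [0.174, 0.985, 0.005, 0.008]
contact_force: [0.1, 1.2, -0.8]
gripper_width: 85.0
```

```bash
python3 - <<'E'
from h import *
W=snap('wrist'); print(jaw())
X=pts(W)
for a,b in [(117,124),(90,114)]:
    s=(X[:,2]>a)&(X[:,2]<b)&(np.hypot(X[:,0]-455,X[:,1]+54)<15); r=cv2.minAreaRect(X[s][:,:2].astype(np.float32)); print(a,b,s.sum(),X[s].mean(0).round(1),np.round(r[0],1),np.round(r[1],1),r[2])
T=snap('top')
for n,Y in(('w',X),('t',pts(T))):
  s=(Y[:,2]>60)&(Y[:,2]<190)&(np.hypot(Y[:,0]-455,Y[:,1]+54)<120)&(np.hypot(Y[:,0]-455,Y[:,1]+54)>35)
  q=Y[s]; a=np.degrees(np.arctan2(q[:,1]+54,q[:,0]-455)); dist=np.hypot(q[:,0]-455,q[:,1]+54)
  for k in range(-180,180,30):
    w=(a>=k)&(a<k+30)
    if w.sum()>3: print(n,k,dist[w].min().round(),q[w][:,2].max().round())
E
```

```text
(array([458.6, -57.5, 210.9]), np.float64(159.9), array([ 0.021,  0.006, -1.   ]))
117 124 396 [455.4 -54.5 119.9] [455.5 -54.2] [15.  15.6] 70.65704345703125
90 114 130 [453.1 -61.1 102.3] [453.4 -60. ] [ 3.6 16. ] 70.37974548339844
w -120 90.0 102.0
w -90 90.0 101.0
w -60 104.0 85.0
w 0 96.0 190.0
w 30 78.0 190.0
w 60 100.0 190.0
t -90 105.0 92.0
t -60 104.0 86.0
t 30 84.0 190.0
```

Emit:
play_rows(
  offset=[
    [-2,2,-35],
    [-1,1,-35],
    [0,0,-30],
    [0,0,-18],
    [0,0,0],
    [0,0,0],
  ],
  turn=[0,0,0,0,0,0],
)

```text
clock: 4.25
position: [465.8, -56.9, 103.4]
ee_rot: [0.18, 0.983, 0.008, 0.023]
contact_force: [-0.7, -0.7, 1.0]
gripper_width: 85.7
```

```bash
python3 -c "
from h import *
print(jaw())"
```

```text
(array([465.8, -56.9, 103.4]), np.float64(159.2), array([ 0.049,  0.007, -0.999]))
```

Emit:
play_rows(
  offset=[
    [0,0,8],
    [0,0,8],
    [0,0,8],
    [0,0,8],
    [0,0,8],
    [0,0,8],
  ],
  turn=[0,0,0,0,0,0],
)

```text
clock: 4.85
position: [469.6, -56.9, 161.7]
ee_rot: [0.18, 0.983, 0.01, 0.029]
contact_force: [0.9, -0.3, 0.7]
gripper_width: 85.4
```

Emit:
play_rows(
  offset=[
    [0,0,-8],
    [0,0,-8],
    [0,0,-8],
    [0,0,-8],
    [0,0,-8],
    [0,0,-8],
  ],
  turn=[0,0,0,0,0,0],
)

```text
clock: 5.45
position: [469.2, -56.8, 110.4]
ee_rot: [0.18, 0.983, 0.01, 0.029]
contact_force: [0.6, -0.1, 0.4]
gripper_width: 85.6
```

Emit:
play_rows(
  offset=[
    [-5,0,35],
    [-5,0,35],
    [-3,0,30],
    [0,0,0],
  ],
  turn=[0,0,0,0],
)

```text
clock: 5.85
position: [452.9, -57.5, 207.5]
ee_rot: [0.181, 0.983, 0.008, 0.023]
contact_force: [0.9, -0.4, 0.6]
gripper_width: 85.1
```

```bash
python3 -c "
from h import *
print(jaw(),arm.read_state()['joints'])"
```

```text
(array([452.9, -57.5, 207.5]), np.float64(159.2), array([ 0.049,  0.006, -0.999])) [ 0.23543161  0.05418718 -0.39702144  0.00594235 -1.0706569  -0.60139707]
```

Emit:
play_rows(
  offset=[
    [0,0,50],
    [0,0,50],
    [0,0,50],
    [0,0,50],
    [0,0,0],
  ],
  turn=[0,0,0,0,0],
)

```text
clock: 6.35
position: [448.1, -58.1, 403.8]
ee_rot: [0.181, 0.983, 0.006, 0.018]
contact_force: [0.3, 0.1, -0.1]
gripper_width: 85.5
```

Emit:
play_rows(
  offset=[
    [0,0,-15],
    [0,0,-15],
    [0,0,-15],
    [0,0,-15],
    [0,0,-15],
    [0,0,-15],
    [0,0,-15],
    [0,0,-15],
    [0,0,-15],
    [0,0,-15],
    [0,0,-8],
    [0,0,0],
  ],
  turn=[0,0,0,0,0,0,0,0,0,0,0,0],
)

```text
clock: 7.55
position: [446.9, -57.1, 224.5]
ee_rot: [0.182, 0.983, 0.005, 0.011]
contact_force: [-0.3, -0.1, -0.3]
gripper_width: 84.9
```

Emit:
play_rows(
  offset=[
    [1,0,-12],
    [1,0,-12],
    [1,0,-12],
    [1,0,-12],
    [1,0,-12],
    [1,0.5,-12],
    [1,0.5,-12],
    [0.5,0.5,-10],
    [0.5,0.5,-5],
    [0,0.5,0],
    [0,0,0],
  ],
  turn=[0,0,0,0,0,0,0,0,0,0,0],
)

```text
clock: 8.65
position: [461.0, -54.2, 125.5]
ee_rot: [0.181, 0.983, 0.006, 0.017]
contact_force: [-0.0, -0.0, -0.1]
gripper_width: 85.4
```

```bash
python3 -c "
from h import *
print(jaw(),arm.read_state()['joints'])"
```

```text
(array([461. , -54.2, 125.5]), np.float64(159.1), array([ 0.035,  0.005, -0.999])) [ 0.2366083   0.16069878 -0.50006953  0.00371133 -0.87509295 -0.60314686]
```

Emit:
play_rows(
  offset=[
    [-1,0,-8],
    [-1,0,-8],
    [-1,0,-8],
    [-1,0,-8],
    [-1,0,-6],
    [-1,0,-2],
    [0,0,0],
  ],
  turn=[0,0,0,0,0,0,0],
)

```text
clock: 9.35
position: [454.6, -54.2, 82.7]
ee_rot: [0.181, 0.983, 0.006, 0.017]
contact_force: [-0.1, -0.5, -0.8]
gripper_width: 85.6
```

Emit:
play_rows(
  offset=[
    [0,0,0],
    [0,0,0],
    [0,0,0],
    [0,0,0],
    [0,0,0],
    [0,0,0],
  ],
  turn=[0,0,0,0,0,0],
  grip=-1,
)

```text
clock: 9.95
position: [456.4, -54.1, 84.5]
ee_rot: [0.181, 0.983, 0.006, 0.019]
contact_force: [-0.9, -0.3, 5.4]
gripper_width: 0.4
```

```bash
python3 - <<'E'
from h import *
W=snap('wrist'); save(W[0][100:,100:460],'w3.png',1.4); print(jaw(),arm.read_state()['contact_force'],arm.read_state()['gripper_width'])
X=pts(W)
S=snap('scene'); 
p=proj(S[2],[[455,-54,80]])[0].astype(int); c=S[0][p[1]-45:p[1]+35,p[0]-50:p[0]+50]; cv2.imwrite('pics/s3.png',cv2.resize(c[:,:,::-1],None,fx=5,fy=5,interpolation=2))
E
```

```text
(array([456.6, -54.1,  84.6]), np.float64(159.2), array([ 0.04 ,  0.006, -0.999])) [-0.70300057  0.76967634  4.32170309] 0.026778512204798818
```

View pics/w3.png

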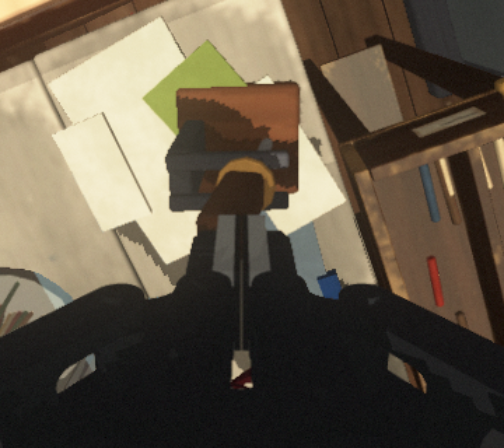

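View pics/s3.png

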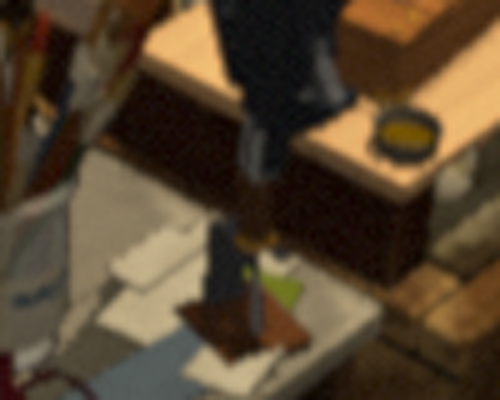

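The gripper shut on nothing, with the handle at (240,195) partly under the fingertips. I'll check the geometry numerically.

```bash
python3 - <<'E'
from h import *
W=snap('wrist');S=snap('scene');st=arm.read_state();p=st['position']
Z=np.array([[455.4,-54.4,z] for z in(70,98,120)]); print('pin axis in crop', ((proj(W[2],Z)-[100,100])*1.4).round().tolist())
print('TCP in crop',((proj(W[2],[p,p+[0,0,19]])-[100,100])*1.4).round().tolist())
X=pts(W); s=(X[:,2]>60)&(X[:,2]<160)&(np.hypot(X[:,0]-455,X[:,1]+54)<35)
for a in range(60,160,8):
    q=X[(X[:,2]>=a)&(X[:,2]<a+8)&s]; 
    if len(q): print(a,len(q),q.mean(0).round(1),q.min(0).round(),q.max(0).round())
print(st['contact_force'])
E
```

```text
pin axis in crop [[246.0, 181.0], [244.0, 209.0], [242.0, 237.0]]
TCP in crop [[243.0, 196.0], [241.0, 217.0]]
60 495 [475.2 -63.8  66. ] [436. -76.  60.] [488. -43.  68.]
68 1581 [462.3 -60.6  70.9] [436. -76.  68.] [489. -37.  76.]
76 327 [449.8 -55.8  78.5] [444. -64.  76.] [461. -44.  84.]
84 206 [453.3 -59.4  88.1] [448. -64.  84.] [462. -47.  92.]
92 229 [454.6 -60.4  96.1] [449. -65.  92.] [463. -48. 100.]
100 223 [456.  -61.5 104. ] [450. -65. 100.] [464. -53. 108.]
108 250 [457.6 -62.5 112.1] [452. -65. 108.] [469. -56. 116.]
116 263 [462.8 -62.7 119. ] [453. -65. 116.] [470. -59. 122.]
124 314 [452.  -62.5 129.3] [441. -66. 125.] [465. -56. 132.]
132 579 [452.2 -62.2 136.1] [440. -67. 132.] [466. -55. 140.]
140 692 [451.7 -62.1 144. ] [440. -67. 140.] [466. -55. 148.]
148 629 [451.6 -63.2 151.4] [440. -67. 148.] [465. -56. 156.]
156 763 [453.  -57.6 158.7] [442. -67. 156.] [460. -43. 160.]
[-1.29241376 -0.02564656  6.38559583]
```

```bash
python3 - <<'E'
from h import *
from scipy.spatial.transform import Rotation as R
W=snap('wrist');st=arm.read_state();p=st['position'];M=R.from_quat(st['ee_rot']).as_matrix()
C=np.linalg.inv(W[2]['camera_from_world']); print('cam in tool',M.T@(C[:3,3]-p), (M.T@C[:3,:3]).round(2).tolist(), p, jaw()[1])
X=(pts(W)-p)@M
s=(abs(X[:,0])<30)&(X[:,1]<20)&(abs(X[:,1])<60)&(X[:,2]<0)&(X[:,2]>-120)
for a in range(-100,1,8):
    q=X[s&(X[:,2]>=a)&(X[:,2]<a+8)]
    if len(q): print(a,len(q),q.min(0).round(),q.max(0).round())
T=snap('top'); Y=pts(T); s=np.hypot(Y[:,0]-455,Y[:,1]+54)<60; print('top', Y[s][:,2].max())
E
```

```text
cam in tool [  -0.74299067  -69.02925379 -179.76259844] [[1.0, 0.0, 0.0], [-0.0, 0.96, 0.28], [-0.0, -0.28, 0.96]] [456.35407831 -54.10085775  84.50321284] 159.2
-100 4391 [ -30.  -13. -100.] [ 30.  10. -92.]
-92 3556 [-30. -14. -92.] [ 30.  13. -84.]
-84 1480 [-30. -14. -84.] [ 30.  13. -76.]
-76 1001 [-14. -11. -76.] [ 13.  13. -68.]
-68 740 [-14. -11. -68.] [ 13.  -6. -60.]
-60 650 [-14. -11. -60.] [ 13.  -5. -52.]
-52 520 [-14. -11. -52.] [ 13.  -5. -44.]
-44 114 [-13. -11. -44.] [ 10.  -3. -36.]
-36 354 [-15.  -8. -36.] [  1.   1. -28.]
-28 243 [-13.  -8. -28.] [  3.  -2. -20.]
-20 230 [-12.  -8. -20.] [  4.   2. -12.]
-12 218 [-10.  -8. -12.] [ 6.  5. -4.]
-4 95 [-8. -8. -4.] [ 7.  4. -0.]
top 484.91114409976876
```

Emit:
play_rows(
  offset=[
    [0,0,12],
    [0,0,15],
    [0,0,15],
    [0,0,15],
    [0,0,10],
    [0,0,0],
  ],
  turn=[0,0,0,0,0,0],
)

```text
clock: 10.85
position: [454.2, -54.0, 152.1]
ee_rot: [0.181, 0.983, 0.006, 0.017]
contact_force: [-0.1, 0.1, -1.1]
gripper_width: -0.1
```

```bash
python3 - <<'E'
from h import *
from scipy.spatial.transform import Rotation as R
W=snap('wrist');st=arm.read_state();p=st['position'];M=R.from_quat(st['ee_rot']).as_matrix();save(W[0][100:,100:460],'w4.png',1.4); print(p,st['contact_force'])
X0=pts(W);X=(X0-p)@M
s=(abs(X[:,0])<30)&(abs(X[:,1])<30)
for a in range(-80,11,8):
    q=X[s&(X[:,2]>=a)&(X[:,2]<a+8)]
    if len(q): print(a,len(q),q.min(0).round(),q.max(0).round())
for a in range(70,128,8):
    q=X0[(X0[:,2]>=a)&(X0[:,2]<a+8)&(np.hypot(X0[:,0]-455,X0[:,1]+54)<25)]
    if len(q): print('pin',a,len(q),q.mean(0).round(1),q.min(0).round(),q.max(0).round())
E
```

```text
[453.65008345 -54.06775838 151.29099953] [-0.4074985  -0.37002686  0.14640226]
-80 1007 [-20. -12. -80.] [ 17.  13. -72.]
-72 643 [-15. -12. -72.] [ 12.  -5. -64.]
-64 675 [-15. -11. -64.] [ 12.  -5. -56.]
-56 575 [-15. -10. -56.] [ 12.  -5. -48.]
-48 288 [-14. -10. -48.] [ 11.  -5. -41.]
pin 70 618 [456.6 -57.7  72.2] [437. -72.  70.] [480. -37.  78.]
pin 78 57 [452.5 -60.9  81.9] [446. -63.  78.] [460. -57.  86.]
pin 86 71 [452.8 -61.   89.7] [446. -63.  86.] [461. -56.  94.]
pin 94 76 [452.8 -61.   98.1] [446. -63.  94.] [461. -57. 102.]
pin 102 79 [452.5 -60.9 106.1] [446. -63. 102.] [461. -57. 110.]
pin 110 105 [452.7 -60.5 114.5] [446. -63. 110.] [462. -46. 118.]
pin 118 564 [455.1 -54.5 120. ] [447. -63. 118.] [464. -45. 122.]
```

View pics/w4.png

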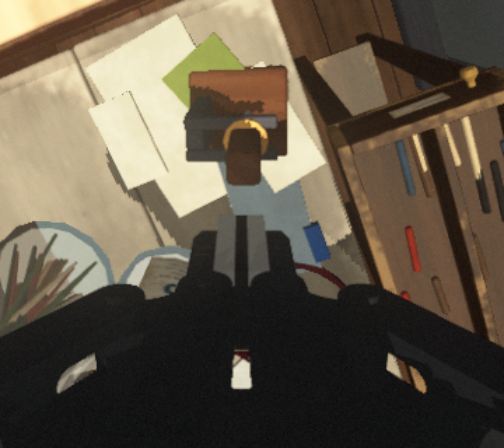

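```bash
python3 - <<'E'
from h import *
print(arm.grip_depth,[a for a in dir(arm) if a[0]!='_'])
E
```

```text
18.700000000000003 ['IKError', 'grip_depth', 'job_done', 'read_state']
```

The closed fingertips end about 40 mm short of the reported TCP, and the pin stands upright and undisturbed at (243,160). So the grasp point is really about 60 mm behind the reported TCP. I'll go lower.

Emit:
play_rows(
  offset=[
    [0,0,-6],
    [0,0,-9],
    [0,0,-9],
    [0,0,-9],
    [0,0,-9],
    [0,0,-9],
    [0,0,-9],
    [0,0,-9],
    [0,0,-9],
    [0,0,-9],
    [0,0,-9],
    [0,0,-4],
  ],
  turn=[0,0,0,0,0,0,0,0,0,0,0,0],
  grip=1,
)

```text
clock: 12.1
position: [450.6, -54.4, 38.4]
ee_rot: [0.182, 0.983, 0.005, 0.012]
contact_force: [-0.5, -0.4, 0.5]
gripper_width: 85.6
```

```bash
python3 -c "
from h import *
print(jaw(),arm.read_state()['contact_force'])"
```

```text
(array([450.6, -54.4,  38.4]), np.float64(159.0), array([ 0.026,  0.005, -1.   ])) [-0.5397148  -0.35558331  0.47713652]
```

Emit:
play_rows(
  offset=[
    [3,0,1],
    [3,0,0],
    [0,0,0],
  ],
  turn=[0,0,0],
)

```text
clock: 12.4
position: [457.4, -54.4, 39.2]
ee_rot: [0.182, 0.983, 0.005, 0.012]
contact_force: [0.3, 0.6, 0.4]
gripper_width: 85.2
```

Emit:
play_rows(
  offset=[
    [0,0,0],
    [0,0,0],
    [0,0,0],
    [0,0,0],
    [0,0,0],
    [0,0,0],
  ],
  turn=[0,0,0,0,0,0],
  grip=-1,
)

```text
clock: 13.0
position: [458.4, -54.3, 40.5]
ee_rot: [0.182, 0.983, 0.005, 0.014]
contact_force: [0.2, -0.2, 0.4]
gripper_width: 15.2
```

Emit:
play_rows(
  offset=[
    [0,0,5],
    [0,0,10],
    [0,0,12],
    [0,0,14],
    [0,0,15],
    [0,0,15],
    [0,0,15],
    [0,0,15],
    [0,0,15],
    [0,0,15],
    [0,0,15],
    [0,0,10],
  ],
  turn=[0,0,0,0,0,0,0,0,0,0,0,0],
)

```text
clock: 14.2
position: [455.2, -54.8, 208.9]
ee_rot: [0.182, 0.983, 0.006, 0.014]
contact_force: [0.7, -1.3, -0.8]
gripper_width: 14.8
```

```bash
python3 -c "
from h import *
print(jaw(),arm.read_state()['gripper_width'])"
```

```text
(array([455.2, -54.8, 208.9]), np.float64(159.0), array([ 0.029,  0.006, -1.   ])) 14.787168964677779
```

Emit:
play_rows(
  offset=[
    [4,-8,0],
    [8,-15,0],
    [8,-15,0],
    [8,-15,0],
    [8,-15,0],
    [8,-15,0],
    [8,-15,0],
    [8,-15,0],
    [8,-15,0],
    [8,-15,0],
    [4,-9,0],
    [0,0,0],
  ],
  turn=[0.02,0.045,0.045,0.045,0.045,0.045,0.045,0.045,0.045,0.045,0.02,0],
)

```text
clock: 15.4
position: [535.6, -212.0, 214.6]
ee_rot: [-0.05, 0.999, 0.012, 0.013]
contact_force: [-0.2, 0.1, -0.7]
gripper_width: 15.2
```

```bash
cat >> h.py <<'E'
def pinlook(name):
    W=snap('wrist'); save(W[0][60:360,120:460],name,2); print(jaw(),arm.read_state()['gripper_width'])
    return W
E
python3 - <<'E'
from h import *
W=pinlook('w5.png'); p=jaw()[0]
X=pts(W)
for a in range(150,220,8):
    q=X[(X[:,2]>=a)&(X[:,2]<a+8)&(np.hypot(X[:,0]-p[0],X[:,1]-p[1])<25)]
    if len(q): print(a,len(q),q.mean(0).round(1),q.min(0).round(),q.max(0).round())
print('hole px',(proj(W[2],[[535.2,-209.5,135]])-[120,60])*2)
E
```

```text
(array([ 535.3, -211.5,  214.6]), np.float64(-174.3), array([ 0.025,  0.025, -0.999])) 15.415043504376754
182 21 [ 537.8 -214.9  187.8] [ 535. -216.  186.] [ 540. -213.  190.]
190 43 [ 537.6 -214.8  193.8] [ 534. -216.  190.] [ 540. -213.  198.]
198 55 [ 537.2 -214.9  202. ] [ 534. -216.  198.] [ 540. -213.  206.]
206 55 [ 536.9 -215.2  210.2] [ 534. -216.  206.] [ 540. -213.  214.]
214 52 [ 536.6 -215.3  218.2] [ 534. -216.  214.] [ 539. -214.  222.]
hole px [[312.63223417 286.07919583]]
```

View pics/w5.png

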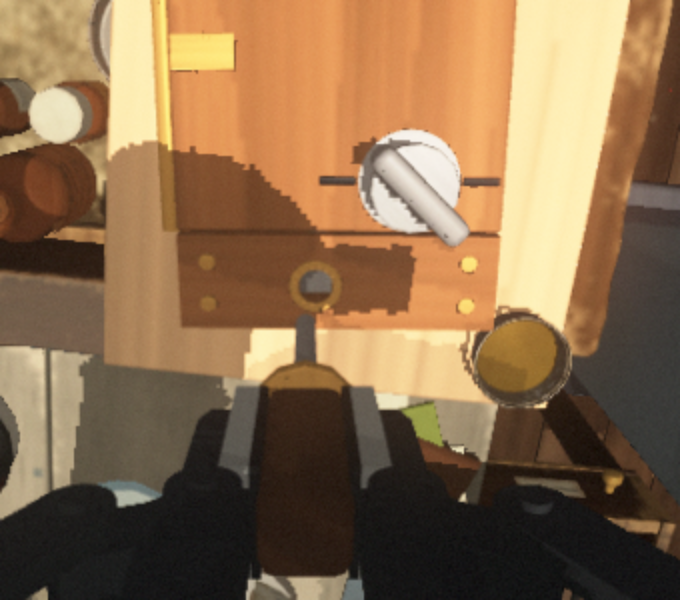

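The hole is at (316,284), with the pin's shank above it and its tip at about (306,318). I'll work out the offset.

```bash
python3 - <<'E'
from h import *
W=snap('wrist'); g=cv2.cvtColor(W[0],cv2.COLOR_RGB2GRAY)
print(jaw()[0], onplane(W[2],[[120+316.5/2,60+285/2]],135))
# eyelet ring mask: brass color near hole
hsv=cv2.cvtColor(W[0],cv2.COLOR_RGB2HSV); sub=hsv[188:220,262:295]; bm=(sub[:,:,1]>140)&(sub[:,:,2]>110)&(sub[:,:,0]>14)
dk=(sub[:,:,1]<90)
v,u=np.nonzero(dk); print('grey hole centroid',len(u), onplane(W[2],[[u.mean()+262,v.mean()+188]],135))
E
```

```text
[ 535.1 -211.1  214.7] [[ 533.52001585 -209.55633766  135.        ]]
grey hole centroid 161 [[ 534.52456619 -209.95666457  135.        ]]
```

Emit:
play_rows(
  offset=[
    [-1.5,0.5,-4],
    [-1.5,0.5,-8],
    [-0.5,0.5,-8],
    [0,0.5,-8],
    [0,0,-6],
    [0,0,0],
  ],
  turn=[0,0,0,0,0,0],
)

```text
clock: 16.1
position: [529.4, -206.4, 177.6]
ee_rot: [-0.051, 0.999, 0.012, 0.012]
contact_force: [-0.1, -0.6, -0.7]
gripper_width: 15.5
```

```bash
cat >> h.py <<'E'
def shank():
    W=snap('wrist'); p=jaw()[0]; print(jaw(),arm.read_state()['contact_force'].round(1)); X=pts(W)
    for a in range(int(p[2])-34,int(p[2])+20,8):
        q=X[(X[:,2]>=a)&(X[:,2]<a+8)&(np.hypot(X[:,0]-p[0],X[:,1]-p[1])<12)]
        if len(q): print(a,len(q),q.mean(0).round(1),q.min(0).round(),q.max(0).round())
    return W
E
python3 - <<'E'
from h import *
W=shank(); hsv=cv2.cvtColor(W[0],cv2.COLOR_RGB2HSV)
c=proj(W[2],[[534,-209.7,135]])[0].astype(int); print(c)
cv2.imwrite('pics/w6.png',cv2.resize(W[0][c[1]-60:c[1]+60,c[0]-60:c[0]+60,::-1],None,fx=4,fy=4,interpolation=2))
E
```

```text
(array([ 529.7, -206.5,  178.1]), np.float64(-174.2), array([ 0.024,  0.026, -0.999])) [-0.8 -0.1 -1.3]
144 18 [ 531.6 -209.1  150.1] [ 529. -210.  148.] [ 534. -207.  152.]
152 44 [ 531.3 -209.2  156.4] [ 528. -210.  152.] [ 534. -207.  160.]
160 52 [ 530.9 -209.2  164.1] [ 528. -210.  160.] [ 534. -207.  168.]
168 49 [ 530.7 -209.5  172. ] [ 528. -211.  168.] [ 534. -208.  176.]
176 57 [ 530.5 -209.7  180. ] [ 528. -211.  176.] [ 533. -208.  184.]
184 11 [ 530.4 -210.   184.9] [ 528. -210.  184.] [ 532. -210.  186.]
[268 209]
```

View pics/w6.png

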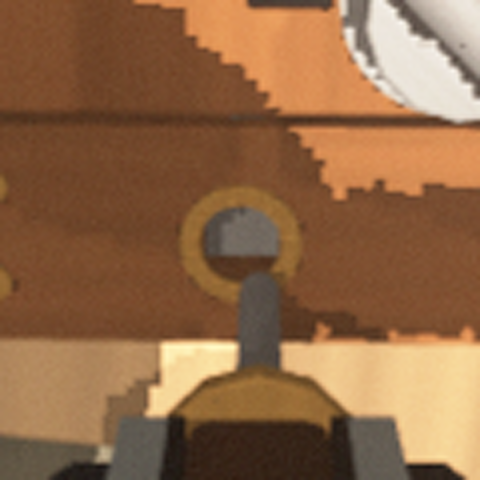

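The tip is above the eyelet at (260,285), and the eyelet's centre is at (241,243).

Emit:
play_rows(
  offset=[
    [1,-1,0],
    [1,-1.2,0],
    [0,0,0],
  ],
  turn=[0,0,0],
)

```text
clock: 16.45
position: [532.6, -209.1, 178.8]
ee_rot: [-0.051, 0.999, 0.012, 0.013]
contact_force: [-0.1, 0.1, -0.7]
gripper_width: 15.6
```

```bash
python3 -c "
from h import *
shank()"
```

```text
(array([ 532.6, -209.1,  178.8]), np.float64(-174.2), array([ 0.025,  0.025, -0.999])) [ 0.1 -0.5 -1.9]
144 10 [ 534.9 -212.   151.2] [ 532. -213.  150.] [ 537. -211.  152.]
152 43 [ 534.8 -211.8  156. ] [ 531. -213.  152.] [ 537. -210.  159.]
160 50 [ 534.2 -212.   163.9] [ 531. -213.  160.] [ 537. -210.  168.]
168 54 [ 533.9 -212.2  172.2] [ 531. -213.  168.] [ 537. -211.  176.]
176 52 [ 533.7 -212.4  180.2] [ 531. -213.  176.] [ 536. -211.  184.]
184 20 [ 533.8 -212.7  185.4] [ 532. -213.  184.] [ 536. -212.  188.]
```

Emit:
play_rows(
  offset=[
    [-0.5,-0.3,-4],
    [0,0,-5],
    [0,0,-5],
    [0,0,-4],
    [0,0,0],
  ],
  turn=[0,0,0,0,0],
)

```text
clock: 17.0
position: [531.8, -209.4, 159.1]
ee_rot: [-0.051, 0.999, 0.012, 0.013]
contact_force: [-1.1, 0.4, -0.2]
gripper_width: 15.3
```

```bash
python3 -c "
from h import *
shank()"
```

```text
(array([ 532. , -209.5,  159.5]), np.float64(-174.2), array([ 0.026,  0.025, -0.999])) [ 0.4  0.1 -0.8]
125 28 [ 536.6 -209.2  131.7] [ 531. -213.  130.] [ 540. -203.  133.]
133 824 [ 531.1 -211.1  136. ] [ 520. -221.  133.] [ 544. -198.  141.]
141 50 [ 533.4 -212.3  144.9] [ 530. -214.  141.] [ 536. -211.  149.]
149 52 [ 533.3 -212.5  152.7] [ 530. -213.  149.] [ 536. -211.  157.]
157 59 [ 532.7 -212.7  161. ] [ 530. -214.  157.] [ 535. -211.  165.]
165 13 [ 533.  -213.1  166.3] [ 531. -213.  165.] [ 535. -212.  168.]
```

Emit:
play_rows(
  offset=[
    [0,0,-4],
    [0,0,-4],
    [0,0,-4],
    [0,0,-3],
    [0,0,-2],
    [0,0,-1],
    [0,0,-1],
  ],
  turn=[0,0,0,0,0,0,0],
)

```text
clock: 17.75
position: [532.6, -207.5, 143.9]
ee_rot: [-0.051, 0.998, 0.013, 0.015]
contact_force: [-2.0, 0.4, 4.6]
gripper_width: 15.2
```

Emit:
play_rows(
  offset=[
    [0,0,-3],
    [0,0,-3],
    [0,0,-3],
    [0,0,-2],
  ],
  turn=[0,0,0,0],
)

```text
clock: 18.15
position: [533.0, -206.1, 138.5]
ee_rot: [-0.052, 0.998, 0.013, 0.016]
contact_force: [-3.3, 2.8, 10.4]
gripper_width: 15.4
```

```bash
cat >> h.py <<'E'
def lid():
    T=snap('top'); Y=pts(T); s=(Y[:,0]>440)&(Y[:,0]<660)&(Y[:,1]>-450)&(Y[:,1]<-290)&(Y[:,2]>80)&(Y[:,2]<300)
    q=Y[s]; print('lid area z pct',np.percentile(q[:,2],[5,25,50,75,95,99]).round(),'n felt',(np.abs(q[:,2]-107)<6).sum())
E
python3 -c "
from h import *
lid();print(jaw(),arm.read_state()['contact_force'])"
```

```text
lid area z pct [ 81.  85. 138. 154. 164. 167.] n felt 0
(array([ 533. , -206.1,  138.5]), np.float64(-174.0), array([ 0.031,  0.028, -0.999])) [-3.1757418   2.76587328  9.12621764]
```

Emit:
play_rows(
  offset=[
    [0,-0.5,2],
    [0,-0.5,2],
    [0,0,2],
    [0,0,0],
    [0,0,0],
    [0,0,0],
    [0,0,0],
    [0,0,0],
    [0,0,0],
    [0,0,0],
    [0,0,0],
    [0,0,0],
  ],
  turn=[0,0,0,0,0,0,0,0,0,0,0,0],
)

```text
clock: 19.4
position: [533.3, -207.6, 144.7]
ee_rot: [-0.052, 0.998, 0.013, 0.017]
contact_force: [-0.8, 1.1, 2.1]
gripper_width: 15.1
```

Emit:
play_rows(
  offset=[
    [0,0,0],
    [0,0,0],
    [0,0,0],
    [0,0,0],
    [0,0,0],
    [0,0,0],
    [0,0,0],
    [0,0,0],
  ],
  turn=[0,0,0,0,0,0,0,0],
)

```text
clock: 20.2
position: [533.3, -207.6, 144.7]
ee_rot: [-0.052, 0.998, 0.013, 0.017]
contact_force: [-0.7, 0.4, 2.9]
gripper_width: 15.0
```

```bash
python3 -c "
from h import *
lid();shank()"
```

```text
lid area z pct [ 81.  87. 105. 129. 244. 252.] n felt 527
(array([ 533.3, -207.6,  144.8]), np.float64(-174.0), array([ 0.032,  0.027, -0.999])) [-0.8  0.   2.1]
110 103 [ 534.1 -203.3  114.2] [ 528. -208.  110.] [ 541. -196.  117.]
118 33 [ 535.5 -210.1  123.3] [ 532. -211.  120.] [ 538. -208.  126.]
126 68 [ 534.1 -208.8  130.7] [ 522. -212.  126.] [ 538. -202.  134.]
134 742 [ 533.1 -210.5  136.1] [ 522. -220.  134.] [ 545. -200.  142.]
142 55 [ 534.3 -210.8  146. ] [ 532. -212.  142.] [ 537. -210.  150.]
150 19 [ 534.5 -211.1  151.5] [ 532. -212.  150.] [ 536. -210.  153.]
```

Emit:
play_rows(
  offset=[
    [0,0,5],
    [0,0,8],
    [0,0,8],
    [0,0,8],
    [0,0,8],
    [0,0,8],
    [0,0,8],
    [0,0,8],
    [0,0,8],
    [0,0,4],
    [0,0,0],
  ],
  turn=[0,0,0,0,0,0,0,0,0,0,0],
)

```text
clock: 21.4
position: [533.4, -207.7, 224.1]
ee_rot: [-0.052, 0.998, 0.013, 0.017]
contact_force: [0.3, -1.2, -1.1]
gripper_width: 15.3
```

Emit:
play_rows(
  offset=[
    [-4,8,0],
    [-8,15,0],
    [-8,15,0],
    [-8,15,0],
    [-8,15,0],
    [-8,15,0],
    [-8,15,0],
    [-8,15,0],
    [-8,15,0],
    [-6,13,0],
    [-3,8,0],
    [0,0,0],
  ],
  turn=[-0.02,-0.045,-0.045,-0.045,-0.045,-0.045,-0.045,-0.045,-0.045,-0.045,-0.02,0],
)

```text
clock: 22.6
position: [449.7, -53.5, 219.3]
ee_rot: [0.18, 0.984, 0.009, 0.015]
contact_force: [0.6, 0.5, -0.4]
gripper_width: 15.4
```

```bash
python3 -c "
from h import *
W=shank(); print(arm.read_state()['gripper_width']); X=pts(W)
for a,b in [(66,71.5)]:
    s=(X[:,2]>a)&(X[:,2]<b)&(np.hypot(X[:,0]-460,X[:,1]+57)<45); r=cv2.minAreaRect(X[s][:,:2].astype(np.float32)); print(a,b,s.sum(),X[s].mean(0).round(1),r,cv2.boxPoints(r).round(1).tolist())
"
```

```text
(array([449.9, -53.8, 219.3]), np.float64(159.3), array([ 0.033,  0.012, -0.999])) [-0.8 -0.5 -0.7]
185 15 [450.  -56.4 191.2] [448. -57. 189.] [453. -55. 193.]
193 45 [450.1 -56.5 197.2] [448. -58. 193.] [453. -53. 201.]
201 53 [449.8 -56.3 205.1] [448. -58. 201.] [453. -53. 209.]
209 50 [449.4 -56.5 213.1] [447. -58. 209.] [453. -54. 217.]
217 54 [449.  -56.4 220.9] [447. -58. 217.] [452. -54. 225.]
225 16 [448.9 -56.9 226.3] [447. -58. 225.] [451. -55. 228.]
15.345759357995007
66 71.5 878 [464.1 -57.2  69.6] ((462.76324462890625, -56.5678825378418), (25.54153823852539, 48.91083908081055), 70.1113052368164) [[435.3999938964844, -60.29999923706055], [481.3999938964844, -76.9000015258789], [490.1000061035156, -52.900001525878906], [444.1000061035156, -36.20000076293945]]
```

Emit:
play_rows(
  offset=[
    [1,0,-5],
    [1,0,-9],
    [1,0,-9],
    [1,0,-9],
    [0.5,0,-9],
    [0.5,0,-9],
    [0,0,-9],
    [0,0,-9],
    [0,0,-9],
    [0,0,-9],
    [0,0,-6],
    [0,0,0],
  ],
  turn=[0,0,0,0,0,0,0,0,0,0,0,0],
)

```text
clock: 23.85
position: [454.6, -55.7, 116.9]
ee_rot: [0.181, 0.983, 0.008, 0.013]
contact_force: [0.2, -0.3, 0.1]
gripper_width: 15.6
```

```bash
python3 -c "
from h import *
W=shank()
W=snap('wrist'); p=jaw()[0]; c=proj(W[2],[[455,-54,80]])[0].astype(int); cv2.imwrite('pics/w7.png',cv2.resize(W[0][c[1]-60:c[1]+60,c[0]-60:c[0]+60,::-1],None,fx=4,fy=4,interpolation=2))
"
```

```text
(array([454.9, -55.7, 117.3]), np.float64(159.2), array([ 0.029,  0.011, -1.   ])) [ 0.3 -0.4 -0.1]
83 17 [454.9 -58.7  89. ] [453. -59.  88.] [458. -57.  91.]
91 44 [454.9 -58.6  95.1] [453. -60.  91.] [458. -55.  99.]
99 54 [454.7 -58.6 102.9] [452. -60.  99.] [458. -55. 107.]
107 51 [454.  -58.6 111.1] [452. -60. 108.] [457. -56. 115.]
115 58 [453.9 -58.6 119.1] [452. -60. 115.] [457. -56. 123.]
123 8 [453.8 -59.  124.2] [452. -60. 123.] [455. -58. 125.]
```

View pics/w7.png

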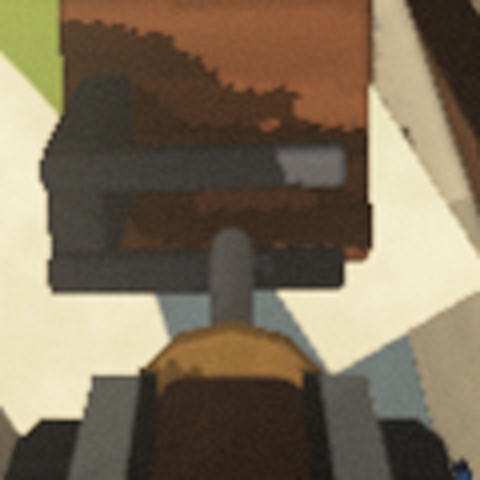

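The fork is below, with prongs at rows 165 and 270 and the tip at (232,235). It's nearly centred and needs about 2 mm in +y.

Emit:
play_rows(
  offset=[
    [0,1,0],
    [0,0.8,0],
    [0,0,-3],
    [0,0,0],
  ],
  turn=[0,0,0,0],
)

```text
clock: 24.35
position: [456.6, -53.4, 116.2]
ee_rot: [0.18, 0.983, 0.009, 0.016]
contact_force: [-0.2, 0.2, -1.9]
gripper_width: 15.2
```

```bash
python3 -c "
from h import *
W=shank()
"
```

```text
(array([456.8, -53.4, 116.4]), np.float64(159.2), array([ 0.034,  0.012, -0.999])) [ 0.   0.8 -0.6]
82 14 [456.9 -56.3  88.3] [455. -57.  87.] [460. -55.  89.]
90 47 [457.1 -56.3  93.8] [455. -57.  90.] [460. -53.  98.]
98 49 [456.6 -56.3 102. ] [454. -57.  98.] [460. -53. 106.]
106 52 [456.3 -56.3 109.8] [454. -57. 106.] [459. -54. 114.]
114 56 [455.9 -56.4 118. ] [454. -57. 114.] [458. -54. 122.]
122 14 [455.7 -56.7 123.3] [454. -57. 122.] [457. -55. 125.]
```

Emit:
play_rows(
  offset=[
    [-0.5,0,-6],
    [-0.5,0,-8],
    [0,0,-8],
    [0,0,-8],
    [0,0,-6],
    [0,0,0],
  ],
  turn=[0,0,0,0,0,0],
)

```text
clock: 25.0
position: [454.9, -53.6, 76.5]
ee_rot: [0.181, 0.983, 0.009, 0.015]
contact_force: [0.2, -0.4, -0.4]
gripper_width: 15.7
```

```bash
python3 -c "
from h import *
W=shank()
"
```

```text
(array([455.3, -53.6,  76.9]), np.float64(159.2), array([ 0.033,  0.012, -0.999])) [-0.   0.1 -0.7]
50 1 [453.2 -53.4  55.8] [453. -53.  56.] [453. -53.  56.]
58 39 [454.6 -54.2  63.6] [448. -57.  58.] [466. -45.  66.]
66 376 [452.9 -59.3  70. ] [444. -66.  66.] [467. -44.  73.]
74 55 [454.3 -56.6  77.9] [452. -58.  74.] [457. -54.  82.]
82 18 [453.9 -56.6  82.9] [452. -58.  82.] [456. -55.  85.]
```

Inside the fork with no contact force. I'll lower it the rest of the way until the collar touches.

Emit:
play_rows(
  offset=[
    [0,0,-6],
    [0.3,0,-7],
    [0,0,-7],
    [0.3,0,-6],
    [0,0,-4],
    [0,0,-2],
    [0,0,-1],
  ],
  turn=[0,0,0,0,0,0,0],
)

```text
clock: 25.75
position: [456.7, -53.5, 41.5]
ee_rot: [0.18, 0.983, 0.009, 0.016]
contact_force: [0.6, -0.7, -0.5]
gripper_width: 15.0
```

Emit:
play_rows(
  offset=[
    [0,0,-1.5],
    [0,0,-1],
    [0,0,-1],
  ],
  turn=[0,0,0],
)

```text
clock: 26.05
position: [456.9, -53.5, 40.4]
ee_rot: [0.18, 0.984, 0.009, 0.016]
contact_force: [-2.7, 1.0, 7.0]
gripper_width: 15.4
```

Collar is resting on the prongs (7 N). I'll release and raise.

Emit:
play_rows(
  offset=[
    [0,0,0],
    [0,0,0],
    [0,0,0],
    [0,0,0],
    [0,0,0],
    [0,0,0],
  ],
  turn=[0,0,0,0,0,0],
  grip=1,
)

```text
clock: 26.65
position: [458.0, -53.3, 41.2]
ee_rot: [0.18, 0.984, 0.009, 0.017]
contact_force: [0.2, -0.1, 0.3]
gripper_width: 85.4
```

Emit:
play_rows(
  offset=[
    [0,0,6],
    [0,0,8],
    [0,0,10],
    [0,0,15],
    [0,0,20],
    [0,0,20],
    [0,0,25],
    [0,0,25],
    [0,0,25],
    [0,0,20],
    [0,0,0],
  ],
  turn=[0,0,0,0,0,0,0,0,0,0,0],
)

```text
clock: 27.75
position: [457.0, -53.9, 231.1]
ee_rot: [0.179, 0.984, 0.01, 0.021]
contact_force: [0.6, 0.2, -0.1]
gripper_width: 85.2
```

```bash
python3 - <<'E'
from h import *
W=snap('wrist'); print(jaw()); X=pts(W)
for a,b in [(72.5,80),(80,95),(95,115),(117,124)]:
    s=(X[:,2]>a)&(X[:,2]<b)&(np.hypot(X[:,0]-455,X[:,1]+54)<20); print(a,s.sum(),X[s].mean(0).round(1),X[s].min(0).round(),X[s].max(0).round())
T=snap('top'); Y=pts(T)
for q in ['tube_0','pot_plastic_tub']:
  for r in silhouettes('top',q):
    if r['score']<.25: continue
    c=cloud(T[2],T[1],r['mask']); rect=cv2.minAreaRect(c[:,:2].astype(np.float32))
    print(q,round(r['score'],2),np.round(r['bbox']),'med',np.round(np.median(c,0)),'z',np.round(np.percentile(c[:,2],[5,95])),'rect',np.round(rect[0]),np.round(rect[1]),round(rect[2],1))
for q in ['tube_0']:
  for r in silhouettes('wrist',q):
    if r['score']<.25: continue
    c=cloud(W[2],W[1],r['mask']); rect=cv2.minAreaRect(c[:,:2].astype(np.float32))
    print('w',q,round(r['score'],2),np.round(r['bbox']),'med',np.round(np.median(c,0)),'rect',np.round(rect[0]),np.round(rect[1]),round(rect[2],1))
# tall stuff near tubes on the left table
for c in [(470,224),(484,405)]:
    d=np.hypot(Y[:,0]-c[0],Y[:,1]-c[1]); s=(d<130)&(Y[:,2]>35); print(c,'nearest tall',[(k*30-180,int(d[s&(((np.degrees(np.arctan2(Y[:,1]-c[1],Y[:,0]-c[0]))+180)//30)==k)].min()),int(Y[s&(((np.degrees(np.arctan2(Y[:,1]-c[1],Y[:,0]-c[0]))+180)//30)==k)][:,2].max())) for k in range(12) if (s&(((np.degrees(np.arctan2(Y[:,1]-c[1],Y[:,0]-c[0]))+180)//30)==k)).sum()>2])
E
```

```text
(array([456.1, -53.9, 229.5]), np.float64(159.3), array([ 0.043,  0.013, -0.999]))
72.5 154 [453.1 -58.6  74.5] [445. -66.  73.] [467. -45.  80.]
80 54 [453.9 -61.5  87.6] [448. -64.  80.] [462. -58.  94.]
95 88 [453.9 -61.5 104.9] [448. -64.  95.] [462. -58. 115.]
117 342 [456.5 -54.8 119.9] [448. -63. 117.] [465. -46. 123.]
tube_0 0.59 [179. 243.  15.  25.] med [500. 425.   9.] z [-2. 20.] rect [496. 426.] [26. 95.] 74.3
tube_0 0.44 [231. 254.   9.  23.] med [470. 224.  12.] z [ 2. 20.] rect [465. 224.] [24. 72.] 81.2
w tube_0 0.67 [345. 358.  60.  21.] med [464. 219.  12.] rect [465. 223.] [35. 73.] 64.1
(470, 224) nearest tall [(-150, 73, 608), (-120, 76, 606), (-90, 105, 47), (0, 90, 43), (30, 102, 39)]
(484, 405) nearest tall [(-30, 120, 142), (0, 103, 288), (30, 108, 228), (60, 97, 72), (90, 108, 66)]
```

Pin hangs upright again, and the far tube was knocked to about (496,426). Now to the near tube, keeping clear of the brushes.

Emit:
play_rows(
  offset=[
    [-10,10,10],
    [-12,20,10],
    [-10,25,5],
    [0,25,0],
    [0,28,0],
    [0,28,0],
    [0,28,0],
    [0,28,0],
    [5,28,0],
    [10,25,0],
    [10,15,0],
    [8,10,0],
  ],
  turn=[-0.05,-0.1,-0.12,-0.13,-0.13,-0.13,-0.13,-0.13,-0.13,-0.13,-0.12,-0.07],
)

```text
clock: 29.2
position: [446.5, 222.4, 238.0]
ee_rot: [0.78, 0.625, -0.011, 0.009]
contact_force: [0.4, -0.4, -0.0]
gripper_width: 85.4
```

```bash
cat >> h.py <<'E'
def tube(cx,cy,z0=0,R=75,lo=4,hi=24):
    W=snap('wrist'); print(jaw(),arm.read_state()['gripper_width']); best=None
    for r in silhouettes('wrist','tube_0'):
        c=cloud(W[2],W[1],r['mask']); c=c[(np.hypot(c[:,0]-cx,c[:,1]-cy)<R)&(c[:,2]>z0+lo)&(c[:,2]<z0+hi)]
        if len(c)<100: continue
        rect=cv2.minAreaRect(c[:,:2].astype(np.float32)); print(round(r['score'],2),len(c),'rect',np.round(rect[0],1),np.round(rect[1],1),round(rect[2],1),'z',np.percentile(c[:,2],[5,50,95]).round(1))
    return W
E
python3 - <<'E'
from h import *
W=tube(467,224); save(W[0],'w8.png',1.2)
T=snap('top');Y=pts(T); s=(abs(Y[:,2]-300)<8)&(Y[:,0]>550)&(Y[:,1]>300); print('rim',cv2.minEnclosingCircle(Y[s][:,:2].astype(np.float32)),s.sum())
E
```

```text
(array([447.6, 223.5, 237.5]), np.float64(77.3), array([-0.006, -0.028, -1.   ])) 85.22676775094962
0.97 1106 rect [464.8 223.8] [22.6 78.7] 79.1 z [ 6.5 14.  19.3]
rim ((890.8140869140625, 612.9083862304688), 330.8646240234375) 594
```

View pics/w8.png

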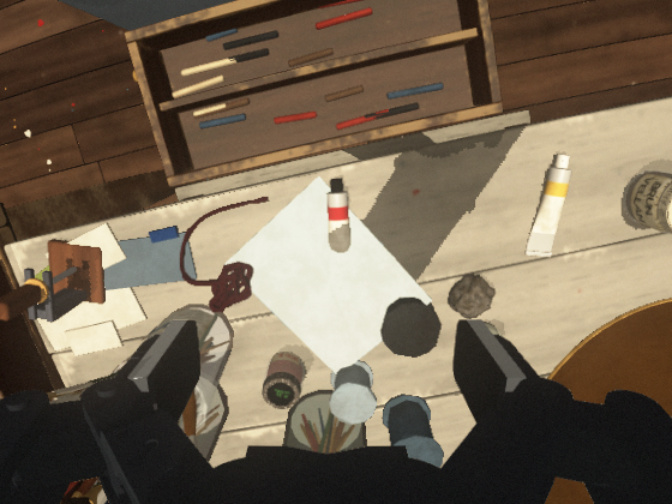

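```bash
python3 - <<'E'
from h import *
W=snap('wrist');X=pts(W); a=np.radians(-11); e=np.array([np.cos(a),np.sin(a)]); n=np.array([-e[1],e[0]])
d=X[:,:2]-[465,224]; l=d@e; t=d@n
for k in range(-80,100,8):
    s=(l>=k)&(l<k+8)&(abs(t)<20); q=X[s]; h=q[:,2]>1.5+np.median(X[(abs(t)>22)&(abs(t)<35)&(l>=k)&(l<k+8)][:,2]); print(k,s.sum(),'zmax',np.percentile(q[:,2],98).round(1),'raised',h.sum(), (t[s][h].min().round(),t[s][h].max().round()) if h.any() else '')
c=proj(W[2],[[465,224,10]])[0].astype(int); cv2.imwrite('pics/w9.png',cv2.resize(W[0][c[1]-60:c[1]+60,c[0]-70:c[0]+230,::-1],None,fx=2.6,fy=2.6,interpolation=2))
# any other silhouettes of tubes
for r in silhouettes('wrist','tube_0')+silhouettes('wrist','tube_1'): print(round(r['score'],2),np.round(r['bbox']))
E
```

```text
-80 175 zmax -98.4 raised 33 (np.float64(-6.0), np.float64(19.0))
-72 156 zmax -98.2 raised 29 (np.float64(-19.0), np.float64(19.0))
-64 32 zmax -99.0 raised 0 
-56 118 zmax 2.2 raised 6 (np.float64(-3.0), np.float64(12.0))
-48 265 zmax 4.8 raised 29 (np.float64(-20.0), np.float64(20.0))
-40 2299 zmax 371.3 raised 1856 (np.float64(-20.0), np.float64(20.0))
-32 7373 zmax 362.6 raised 4087 (np.float64(-20.0), np.float64(18.0))
-24 305 zmax 20.2 raised 173 (np.float64(-19.0), np.float64(8.0))
-16 270 zmax 19.7 raised 175 (np.float64(-20.0), np.float64(16.0))
-8 245 zmax 19.1 raised 206 (np.float64(-20.0), np.float64(17.0))
0 234 zmax 17.3 raised 153 (np.float64(-19.0), np.float64(19.0))
8 217 zmax 15.2 raised 126 (np.float64(-19.0), np.float64(16.0))
16 215 zmax 12.9 raised 108 (np.float64(-17.0), np.float64(16.0))
24 217 zmax 10.1 raised 54 (np.float64(-11.0), np.float64(16.0))
32 211 zmax 8.4 raised 14 (np.float64(-20.0), np.float64(15.0))
40 226 zmax 8.8 raised 10 (np.float64(-20.0), np.float64(18.0))
48 205 zmax 8.4 raised 8 (np.float64(-17.0), np.float64(18.0))
56 205 zmax 8.3 raised 4 (np.float64(-12.0), np.float64(17.0))
64 212 zmax 8.4 raised 7 (np.float64(-16.0), np.float64(17.0))
72 200 zmax 8.8 raised 16 (np.float64(-18.0), np.float64(18.0))
80 198 zmax 8.5 raised 2 (np.float64(-15.0), np.float64(-9.0))
88 200 zmax 8.7 raised 6 (np.float64(-19.0), np.float64(18.0))
96 192 zmax 8.8 raised 5 (np.float64(-19.0), np.float64(-3.0))
0.85 [457. 173.  36.  88.]
0.65 [283. 184.  19.  65.]
0.48 [ 55. 233.  67.  70.]
0.85 [457. 173.  36.  88.]
0.65 [283. 184.  19.  65.]
0.48 [ 55. 233.  67.  70.]
```

View pics/w9.png

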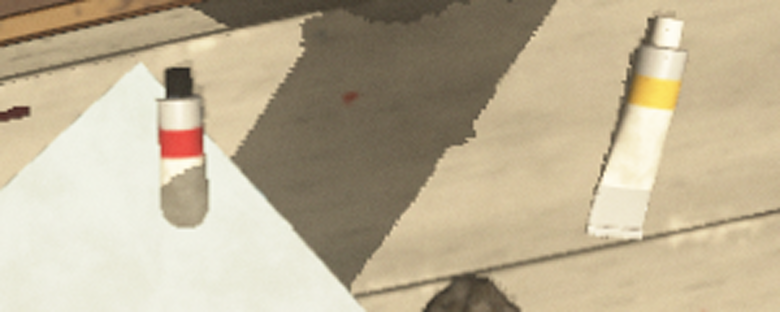

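The red tube at (180,150) has its crimp end sunk in the paper's edge, so its centre is further along. The yellow one at (640,130) is the second tube, and there is no third. I'll descend on the red one.

Emit:
play_rows(
  offset=[
    [2,0,-8],
    [3,0,-15],
    [3,0,-15],
    [3,0,-15],
    [3,0,-15],
    [3,0,-15],
    [3,0,-15],
    [2,0,-15],
    [2,-1,-15],
    [1,-1,-15],
    [0,-1,-12],
    [0,0,0],
  ],
  turn=[0.01,0.01,0.01,0,0,0,0,0,0,0,0,0],
)

```text
clock: 30.7
position: [467.9, 209.2, 76.5]
ee_rot: [0.768, 0.64, -0.009, 0.008]
contact_force: [0.1, -0.7, -0.1]
gripper_width: 85.3
```

```bash
python3 - <<'E'
from h import *
W=tube(467,224,lo=9)
E
```

```text
(array([468.5, 209.7,  77.5]), np.float64(79.6), array([-0.003, -0.024, -1.   ])) 85.42341251116494
0.78 2270 rect [460.1 224.4] [20.7 69.2] 79.9 z [ 9.9 15.2 19.5]
```

Emit:
play_rows(
  offset=[
    [1,3,-5],
    [1,3,-10],
    [1,3,-10],
    [0.5,1.5,-10],
    [0,0,-10],
    [0,0,-10],
    [0,0,-10],
    [0,0,-10],
    [0,0,-8],
    [0,0,0],
  ],
  turn=[0,0,0,0,0,0,0,0,0,0],
)

```text
clock: 31.8
position: [473.4, 222.3, -10.8]
ee_rot: [0.768, 0.641, -0.006, 0.008]
contact_force: [-0.0, -0.3, -0.3]
gripper_width: 85.8
```

```bash
python3 - <<'E'
from h import *
W=tube(467,224,lo=9)
E
```

```text
(array([473.8, 222.6, -10.2]), np.float64(79.7), array([ 0.002, -0.02 , -1.   ])) 85.26743024817334
0.81 4951 rect [459.6 224.4] [20.8 68.2] 81.7 z [10.  15.2 19.4]
```

Emit:
play_rows(
  offset=[
    [0,-0.5,-5],
    [0,-0.5,-6],
    [0,0,-5],
    [0,0,-3],
    [0,0,0],
  ],
  turn=[0,0,0,0,0],
)

```text
clock: 32.4
position: [475.2, 222.6, -28.8]
ee_rot: [0.768, 0.641, -0.003, 0.008]
contact_force: [0.4, 0.4, -0.5]
gripper_width: 85.9
```

Emit:
play_rows(
  offset=[
    [0,0,0],
    [0,0,0],
    [0,0,0],
    [0,0,0],
    [0,0,0],
    [0,0,0],
  ],
  turn=[0,0,0,0,0,0],
  grip=-1,
)

```text
clock: 33.0
position: [475.6, 222.9, -27.9]
ee_rot: [0.767, 0.641, -0.003, 0.008]
contact_force: [0.1, -0.3, -0.5]
gripper_width: 16.6
```

Emit:
play_rows(
  offset=[
    [0,0,0],
    [0,0,0],
    [0,0,4],
    [0,0,8],
    [0,0,10],
    [0,0,10],
    [0,0,15],
    [0,0,15],
    [0,0,15],
    [0,0,0],
  ],
  turn=[0,0,0,0,0,0,0,0,0,0],
)

```text
clock: 34.0
position: [476.1, 223.4, 56.8]
ee_rot: [0.767, 0.641, -0.001, 0.008]
contact_force: [-0.0, 1.0, -0.8]
gripper_width: 16.3
```

```bash
python3 - <<'E'
from h import *
W=tube(467,224,z0=60,lo=-80,hi=100); save(W[0][60:360,120:460],'w10.png',1.8)
E
```

```text
(array([475.4, 222.8,  55.7]), np.float64(79.7), array([ 0.008, -0.015, -1.   ])) 16.696682427420335
0.57 8534 rect [476.5 223.1] [ 32.8 100.8] 78.7 z [ 87.2  98.3 104. ]
```

View pics/w10.png

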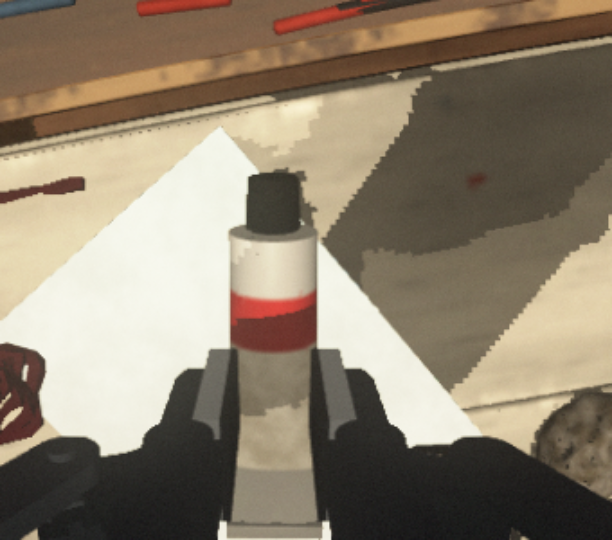

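Gripped well at its centre; the tube measures 100 mm and is aligned with the jaws. I'll carry it to the case.

Emit:
play_rows(
  offset=[
    [-2,0,15],
    [-5,-5,25],
    [-8,-15,30],
    [-8,-20,30],
    [-8,-25,25],
    [-8,-25,10],
    [0,-25,0],
    [0,-25,0],
    [0,-25,0],
    [0,-25,0],
    [0,-25,0],
    [0,-25,0],
  ],
  turn=[0,0,0,0,0,0,0,0,0,0,0,0],
)

```text
clock: 35.3
position: [425.7, -27.9, 183.5]
ee_rot: [0.766, 0.642, -0.014, 0.006]
contact_force: [0.3, 1.5, -0.1]
gripper_width: 16.7
```

Emit:
play_rows(
  offset=[
    [0,-25,0],
    [0,-25,0],
    [0,-25,0],
    [0,-25,0],
    [0,-25,0],
    [3,-25,0],
    [5,-25,0],
    [8,-25,0],
    [10,-25,0],
    [10,-20,0],
    [8,-12,0],
    [0,0,0],
  ],
  turn=[0.02,0.03,0.03,0.03,0.03,0.03,0.03,0.03,0.03,0.02,0,0],
)

```text
clock: 36.5
position: [460.8, -296.9, 169.7]
ee_rot: [0.667, 0.745, -0.02, -0.003]
contact_force: [-0.1, 0.8, -0.1]
gripper_width: 16.8
```

```bash
python3 -c "
from h import *
print(jaw(),arm.read_state()['gripper_width'])"
```

```text
(array([ 460.8, -296.9,  169.7]), np.float64(96.3), array([-0.032, -0.026, -0.999])) 16.830979263448935
```

```bash
python3 - <<'E'
from h import *
W=snap('wrist'); X=pts(W); T=snap('top'); Y=pts(T); save(W[0],'w11.png',1.2)
for n,Q in(('w',X),('t',Y)):
    s=(abs(Q[:,2]-129)<3)&(Q[:,0]>440)&(Q[:,0]<640)&(Q[:,1]<-150)&(Q[:,1]>-500); print(n,'walls',s.sum(),[np.round(a,1) for a in cv2.minAreaRect(Q[s][:,:2].astype(np.float32))])
    s=(abs(Q[:,2]-105.5)<3)&(Q[:,0]>470)&(Q[:,0]<610)&(Q[:,1]<-260)&(Q[:,1]>-470); print(n,'bed',s.sum(),[np.round(a,1) for a in cv2.minAreaRect(Q[s][:,:2].astype(np.float32))],np.median(Q[s],0))
c,sn=np.cos(.098),np.sin(.098)
for ly in(-90,-38,14):
    w=[537-sn*ly,-325+c*ly,105]; print(np.round(w,1),(proj(W[2],[w])*1.2).round())
E
```

```text
w walls 3392 [array([ 535.1, -323.9]), array([115.1, 261.2]), np.float64(6.0)]
w bed 11618 [array([ 539. , -353.9]), array([115.9, 199.7]), np.float64(5.6)] [ 525.61959048 -398.51963169  105.42531977]
t walls 94 [array([ 591. , -338.1]), array([239.3,  66.7]), np.float64(80.3)]
t bed 430 [array([ 561.2, -366.8]), array([ 68.7, 201. ]), np.float64(5.5)] [ 571.55194122 -382.95929782  105.13317543]
[ 545.8 -414.6  105. ] [[132. 358.]]
[ 540.7 -362.8  105. ] [[211. 361.]]
[ 535.6 -311.1  105. ] [[293. 363.]]
```

View pics/w11.png

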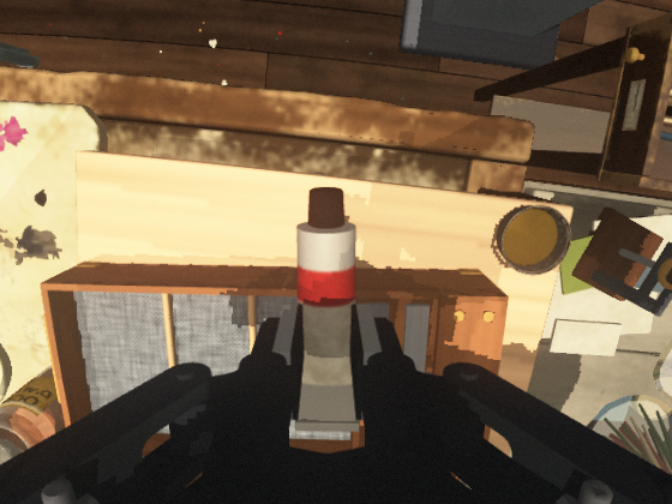

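Bays are visible, with ribs at columns 172 and 252, which matches my pose. I'll move over the middle bay.

Emit:
play_rows(
  offset=[
    [6,-6,5],
    [12,-12,5],
    [12,-12,3],
    [12,-10,2],
    [12,-10,0],
    [8,-6,0],
    [4,-3,0],
    [0,0,0],
  ],
  turn=[0,0,0,0,0,0,0,0],
)

```text
clock: 37.4
position: [528.4, -353.0, 188.0]
ee_rot: [0.664, 0.747, -0.02, -0.003]
contact_force: [0.0, 0.3, -0.0]
gripper_width: 16.3
```

```bash
cat >> h.py <<'E'
def held():
    W=snap('wrist'); j=jaw(); p=j[0]; print(j,arm.read_state()['gripper_width'],arm.read_state()['contact_force'].round(1)); X=pts(W)
    m=np.zeros(W[1].shape,bool)
    for r in silhouettes('wrist','tube_0'):
        c=cloud(W[2],W[1],r['mask']); c=c[(np.hypot(c[:,0]-p[0],c[:,1]-p[1])<70)&(abs(c[:,2]-p[2]-40)<20)]
        if len(c)<300: continue
        rect=cv2.minAreaRect(c[:,:2].astype(np.float32)); print(round(r['score'],2),len(c),'held',np.round(rect[0],1),np.round(rect[1],1),round(rect[2],1),'z',np.percentile(c[:,2],[2,50,98]).round(1)); break
    return W
E
python3 -c "
from h import *
held()"
```

```text
(array([ 528. , -352.8,  188.1]), np.float64(96.8), array([-0.032, -0.025, -0.999])) 16.484393322807477 [ 0.7 -0.  -0.9]
0.88 8519 held [ 530.3 -349.7] [100.4  26.2] 4.6 z [216.  230.4 237. ]
```

Emit:
play_rows(
  offset=[
    [2,-3,-4],
    [2,-3,-8],
    [2,-3,-8],
    [2,-2,-8],
    [0,0,-8],
    [0,0,-8],
    [0,0,-8],
    [0,0,-6],
    [0,0,0],
  ],
  turn=[0,0,0,0,0,0,0,0,0],
)

```text
clock: 38.4
position: [534.1, -363.2, 123.7]
ee_rot: [0.664, 0.747, -0.02, -0.005]
contact_force: [0.2, 0.6, -1.0]
gripper_width: 16.9
```

```bash
python3 -c "
from h import *
held()"
```

```text
(array([ 534.4, -363.3,  124.2]), np.float64(96.8), array([-0.034, -0.024, -0.999])) 16.852288107060375 [ 0.9  0.8 -0.8]
0.67 8477 held [ 536.3 -361.2] [100.4  26.3] 6.2 z [151.6 166.2 172.8]
```

Emit:
play_rows(
  offset=[
    [1.5,0,-4],
    [1.5,-0.3,-6],
    [0.5,0,-5],
    [0,0,0],
  ],
  turn=[0,0,0,0],
)

```text
clock: 38.9
position: [539.5, -364.1, 110.2]
ee_rot: [0.664, 0.748, -0.02, -0.003]
contact_force: [0.6, 0.4, -0.3]
gripper_width: 17.0
```

```bash
python3 -c "
from h import *
held()"
```

```text
(array([ 539.7, -364.3,  110.6]), np.float64(96.8), array([-0.03 , -0.026, -0.999])) 16.74251114244672 [-0.3 -0.6  0.1]
0.62 8326 held [ 541.4 -362.8] [100.2  25.1] 7.1 z [138.3 152.7 159.1]
```

Tube centre (541.4,-362.8), within 1 mm of the bay. I'll lower it.

Emit:
play_rows(
  offset=[
    [-0.3,0,-5],
    [-0.3,0,-6],
    [0,0,-6],
    [0,0,-6],
    [0,0,-4],
    [0,0,-3],
    [0,0,-2],
  ],
  turn=[-0.01,0,0,0,0,0,0],
)

```text
clock: 39.7
position: [538.9, -364.6, 76.9]
ee_rot: [0.668, 0.744, -0.02, -0.002]
contact_force: [-3.2, 4.1, 13.0]
gripper_width: 16.9
```

```bash
python3 -c "
from h import *
held()"
```

```text
(array([ 539. , -364.6,   77.1]), np.float64(96.2), array([-0.03 , -0.027, -0.999])) 16.66079976681747 [-2.3  0.8  3.1]
0.91 8684 held [ 541.8 -361.9] [102.2  26. ] 4.9 z [106.5 118.5 124.7]
```

Emit:
play_rows(
  offset=[
    [0,0,0],
    [0,0,0],
    [0,0,0],
    [0,0,0],
    [0,0,0],
  ],
  turn=[0,0,0,0,0],
  grip=0,
)

```text
clock: 40.3
position: [540.2, -364.8, 77.7]
ee_rot: [0.668, 0.744, -0.019, -0.001]
contact_force: [0.0, -0.2, -0.4]
gripper_width: 42.7
```

Emit:
play_rows(
  offset=[
    [0,0,6],
    [0,0,8],
    [0,0,10],
    [0,0,15],
    [0,0,20],
    [0,0,20],
    [-5,0,20],
    [-10,0,15],
    [-10,0,10],
    [-5,0,0],
    [0,0,0],
  ],
  turn=[0,0,0,0,0,0,0,0,0,0,0],
)

```text
clock: 41.4
position: [507.8, -364.9, 213.4]
ee_rot: [0.668, 0.744, -0.018, 0.002]
contact_force: [0.0, -0.1, -0.3]
gripper_width: 42.9
```

```bash
python3 - <<'E'
from h import *
W=tube(541,-362,z0=105,lo=-3)
T=snap('top')
for r in silhouettes('top','tube_0'):
    if r['score']<.25: continue
    c=cloud(T[2],T[1],r['mask']); rect=cv2.minAreaRect(c[:,:2].astype(np.float32)); print('top',round(r['score'],2),np.round(rect[0]),np.round(rect[1]),round(rect[2],1))
E
```

```text
(array([ 508.1, -365. ,  213.4]), np.float64(96.2), array([-0.022, -0.03 , -0.999])) 42.66355593370644
0.79 2795 rect [ 541.2 -364. ] [100.5  25.3] 7.0 z [106.8 116.8 124.1]
top 0.63 [497. 426.] [17. 84.] 74.0
top 0.4 [ 544. -348.] [140. 325.] 12.2
```

Tube 1 lies in the middle bay. Now the yellow tube.

Emit:
play_rows(
  offset=[
    [-15,10,5],
    [-20,20,5],
    [-20,30,0],
    [-15,35,0],
    [-8,35,0],
    [0,35,0],
    [0,35,0],
    [0,35,0],
    [0,35,0],
    [0,35,0],
    [0,35,0],
    [0,35,0],
  ],
  turn=[0,0,0,0,0,0,0,0,0,0,0,0],
  grip=1,
)

```text
clock: 42.8
position: [425.1, 21.3, 211.8]
ee_rot: [0.67, 0.742, -0.024, -0.006]
contact_force: [0.1, 0.3, 0.2]
gripper_width: 85.5
```

Emit:
play_rows(
  offset=[
    [0,35,0],
    [0,35,0],
    [0,35,0],
    [0,35,0],
    [0,35,0],
    [0,35,0],
    [0,30,0],
    [5,30,0],
    [10,30,0],
    [15,20,0],
    [15,10,0],
    [0,0,0],
  ],
  turn=[-0.03,-0.04,-0.04,-0.04,-0.04,-0.04,-0.04,-0.04,-0.04,-0.04,0,0],
)

```text
clock: 44.0
position: [467.0, 371.7, 201.9]
ee_rot: [0.802, 0.596, -0.03, -0.01]
contact_force: [-0.4, -0.7, 0.1]
gripper_width: 85.5
```

```bash
python3 - <<'E'
from h import *
W=tube(497,426,lo=-3)
X=pts(W); s=(X[:,2]>85)&(X[:,2]<300)&(X[:,0]>500)&(X[:,1]>300); d=np.hypot(X[s][:,0]-497,X[s][:,1]-426); print('near tall',np.sort(d)[:200:40], X[s][np.argsort(d)[:3]].round() )
E
```

```text
(array([466.1, 370.9, 201.8]), np.float64(73.3), array([-0.061, -0.02 , -0.998])) 85.3005847052409
0.66 1879 rect [496.8 427.6] [ 26.8 100.7] 69.8 z [ 1.8 10.9 19. ]
near tall [ 4.83162469 91.5612476  92.88361914 93.72305294 94.54932872] [[501. 423. 298.]
 [501. 423. 299.]
 [503. 431. 299.]]
```

Emit:
play_rows(
  offset=[
    [2,4,-5],
    [3,6,-10],
    [3,6,-12],
    [3,6,-12],
    [3,6,-12],
    [3,6,-12],
    [3,6,-12],
    [3,6,-12],
    [2,4,-12],
    [1,2,-10],
    [0,0,-5],
    [0,0,0],
  ],
  turn=[-0.01,-0.01,-0.01,-0.01,0,0,0,0,0,0,0,0],
)

```text
clock: 45.3
position: [491.4, 423.8, 76.0]
ee_rot: [0.815, 0.578, -0.032, -0.011]
contact_force: [-0.5, -0.6, 0.1]
gripper_width: 85.1
```

```bash
python3 - <<'E'
from h import *
W=tube(497,426,lo=-3)
E
```

```text
(array([491.6, 424. ,  76.5]), np.float64(70.7), array([-0.065, -0.02 , -0.998])) 85.19236126166815
0.69 3730 rect [495.9 426.9] [24.4 99.9] 71.9 z [ 2.1 12.1 19. ]
```

Emit:
play_rows(
  offset=[
    [1,0.5,-25],
    [0,0.5,-30],
    [0,0,-5],
    [0,0,0],
  ],
  turn=[0.01,0,0,0],
)

```text
clock: 45.8
position: [495.4, 427.4, 21.6]
ee_rot: [0.812, 0.583, -0.026, -0.012]
contact_force: [-0.4, 0.3, 0.2]
gripper_width: 84.6
```

```bash
python3 - <<'E'
from h import *
W=tube(497,426,lo=-3)
E
```

```text
(array([495.4, 427.4,  21.9]), np.float64(71.3), array([-0.056, -0.011, -0.998])) 85.2806018513156
0.57 5911 rect [496.2 426.7] [ 25.8 100.5] 72.1 z [ 2. 12. 19.]
```

Emit:
play_rows(
  offset=[
    [-0.5,-0.5,-8],
    [0,0,-10],
    [0,0,-10],
    [0,0,-8],
    [0,0,-6],
    [0,0,-3],
    [0,0,0],
  ],
  turn=[0,0,0,0,0,0,0],
)

```text
clock: 46.6
position: [496.2, 428.5, -23.3]
ee_rot: [0.812, 0.583, -0.023, -0.013]
contact_force: [0.2, 0.3, -0.6]
gripper_width: 85.4
```

Emit:
play_rows(
  offset=[
    [0,0,0],
    [0,0,0],
    [0,0,0],
    [0,0,0],
    [0,0,0],
    [0,0,0],
  ],
  turn=[0,0,0,0,0,0],
  grip=-1,
)

```text
clock: 47.2
position: [497.1, 429.0, -21.5]
ee_rot: [0.812, 0.583, -0.022, -0.012]
contact_force: [-0.1, -0.1, 0.8]
gripper_width: 0.4
```

Emit:
play_rows(
  offset=[
    [0,0,5],
    [0,0,8],
    [0,0,10],
    [0,0,15],
    [0,0,20],
    [0,0,20],
    [-3,0,25],
    [-5,-5,25],
    [-5,-10,25],
    [-5,-10,25],
    [-5,-15,20],
    [0,-15,0],
  ],
  turn=[0,0,0,0,0,0,0,0,0,0,0,0],
)

```text
clock: 48.4
position: [474.1, 374.3, 196.7]
ee_rot: [0.811, 0.584, -0.016, -0.013]
contact_force: [0.4, 0.3, 0.3]
gripper_width: 0.1
```

```bash
python3 -c "
from h import *
held()"
```

```text
(array([473.3, 371.7, 195.4]), np.float64(71.4), array([-0.044,  0.001, -0.999])) -0.18400075300448437 [-0.6 -1.  -0.4]
```

Too high by a few mm, so the fingers shut above the tube. I'll look again and go deeper.

Emit:
play_rows(
  offset=[
    [3,10,-5],
    [5,12,-10],
    [5,12,-12],
    [3,10,-12],
    [2,5,-12],
    [0,0,-12],
    [0,0,-12],
    [0,0,-12],
    [0,0,-12],
    [0,0,-8],
    [0,0,0],
  ],
  turn=[0,0,0,0,0,0,0,0,0,0,0],
  grip=1,
)

```text
clock: 49.6
position: [489.8, 424.0, 67.7]
ee_rot: [0.812, 0.583, -0.026, -0.012]
contact_force: [-0.2, 0.1, -0.4]
gripper_width: 85.1
```

```bash
python3 - <<'E'
from h import *
W=tube(497,426,lo=-3)
E
```

```text
(array([490.2, 424.3,  68.4]), np.float64(71.4), array([-0.055, -0.01 , -0.998])) 85.71615785757523
0.86 3991 rect [498.1 431.3] [ 25.9 100.4] 68.8 z [ 2.1 12.2 19. ]
```

Emit:
play_rows(
  offset=[
    [1.5,1.5,-5],
    [1.5,1.5,-10],
    [1.5,1.5,-12],
    [0,0.5,-12],
    [0,0,-12],
    [0,0,-12],
    [0,0,-10],
    [0,0,-10],
    [0,0,-8],
    [0,0,-6],
    [0,0,0],
  ],
  turn=[-0.01,-0.015,-0.01,0,0,0,0,0,0,0,0],
)

```text
clock: 50.8
position: [495.7, 430.2, -35.6]
ee_rot: [0.823, 0.567, -0.023, -0.013]
contact_force: [-1.1, 0.0, 0.5]
gripper_width: 85.6
```

```bash
python3 - <<'E'
from h import *
W=tube(497,426,lo=-3)
E
```

```text
(array([496. , 430.5, -35. ]), np.float64(69.2), array([-0.052, -0.005, -0.999])) 85.70384494413746
0.73 10709 rect [498.  427.5] [ 27.3 103. ] 72.8 z [ 2.  12.5 19. ]
```

Emit:
play_rows(
  offset=[
    [0,0,0],
    [0,0,0],
    [0,0,0],
    [0,0,0],
    [0,0,0],
    [0,0,0],
  ],
  turn=[0,0,0,0,0,0],
  grip=-1,
)

```text
clock: 51.5
position: [497.6, 432.3, -31.3]
ee_rot: [0.823, 0.568, -0.02, -0.013]
contact_force: [-0.2, 0.7, -0.2]
gripper_width: 19.7
```

Emit:
play_rows(
  offset=[
    [0,0,4],
    [0,0,8],
    [0,0,10],
    [0,0,15],
    [0,0,20],
    [0,0,20],
    [-3,0,25],
    [-5,-5,25],
    [-5,-10,25],
    [-5,-10,25],
    [-5,-15,20],
    [0,-15,0],
  ],
  turn=[0,0,0,0,0,0,0,0,0,0,0,0],
)

```text
clock: 52.7
position: [474.5, 377.0, 185.4]
ee_rot: [0.822, 0.569, -0.014, -0.014]
contact_force: [1.1, -0.3, -0.1]
gripper_width: 19.7
```

```bash
python3 -c "
from h import *
held()"
```

```text
(array([473.6, 374.3, 184. ]), np.float64(69.3), array([-0.042,  0.005, -0.999])) 19.647095490590676 [-1.3 -1.7 -0.2]
0.88 9859 held [475.8 378.8] [ 26.2 100.9] 69.0 z [218.8 229.9 236.4]
```

Emit:
play_rows(
  offset=[
    [-5,-15,5],
    [-10,-25,5],
    [-10,-30,3],
    [-10,-30,0],
    [-5,-30,0],
    [0,-30,0],
    [0,-30,0],
    [0,-30,0],
    [0,-30,0],
    [0,-30,0],
    [0,-30,0],
    [0,-30,0],
  ],
  turn=[0,0.02,0.02,0.02,0.02,0.02,0.02,0.02,0.02,0.02,0.02,0.02],
)

```text
clock: 54.0
position: [422.0, 16.3, 184.9]
ee_rot: [0.751, 0.659, -0.03, -0.012]
contact_force: [0.1, 0.5, -0.2]
gripper_width: 19.9
```

Emit:
play_rows(
  offset=[
    [0,-30,0],
    [0,-30,0],
    [0,-30,0],
    [0,-30,0],
    [0,-30,0],
    [3,-30,0],
    [5,-30,0],
    [8,-25,0],
    [8,-20,0],
    [8,-10,0],
    [0,0,0],
  ],
  turn=[0.02,0.02,0.02,0.02,0.02,0.02,0.02,0.02,0.02,0,0],
)

```text
clock: 55.1
position: [442.3, -264.3, 176.6]
ee_rot: [0.688, 0.724, -0.038, -0.016]
contact_force: [-0.5, -0.5, -0.7]
gripper_width: 20.3
```

```bash
python3 -c "
from h import *
held();lid()"
```

```text
(array([ 441.6, -263.5,  176.5]), np.float64(93.0), array([-0.077, -0.032, -0.997])) 19.557001356993077 [-0.9  0.1 -0.8]
0.86 9817 held [ 444.5 -262.6] [100.6  26.2] 4.1 z [208.3 221.7 228.8]
lid area z pct [100. 104. 108. 136. 245. 253.] n felt 727
```

Emit:
play_rows(
  offset=[
    [5,-3,3],
    [11,-6,3],
    [12,-6,2],
    [12,-6,2],
    [12,-6,0],
    [12,-6,0],
    [10,-5,0],
    [6,-3,0],
    [0,0,0],
  ],
  turn=[0.01,0.01,0.01,0,0,0,0,0,0],
)

```text
clock: 56.15
position: [526.8, -298.8, 192.1]
ee_rot: [0.671, 0.74, -0.037, -0.013]
contact_force: [-0.4, 0.0, 0.1]
gripper_width: 19.9
```

```bash
python3 -c "
from h import *
held()"
```

```text
(array([ 526.4, -298.6,  192.1]), np.float64(95.7), array([-0.069, -0.037, -0.997])) 19.797518179313126 [-0.4  0.1 -0.5]
0.56 9461 held [ 529.2 -298.9] [100.5  25.4] 9.3 z [224.1 237.4 244.1]
```

Emit:
play_rows(
  offset=[
    [1,-2,-4],
    [1,-3,-8],
    [1,-3,-9],
    [0.5,-2,-9],
    [0,0,-9],
    [0,0,-9],
    [0,0,-9],
    [0,0,-6],
    [0,0,0],
  ],
  turn=[0,0,0,0,0,0,0,0,0],
)

```text
clock: 57.15
position: [527.0, -308.4, 122.4]
ee_rot: [0.671, 0.74, -0.037, -0.015]
contact_force: [0.0, -0.5, -1.0]
gripper_width: 20.2
```

```bash
python3 -c "
from h import *
held()"
```

```text
(array([ 527.2, -308.6,  122.9]), np.float64(95.7), array([-0.072, -0.035, -0.997])) 19.917016968734707 [ 0.1  0.5 -1. ]
0.65 9795 held [ 529.4 -307.3] [101.   26.3] 7.6 z [154.2 167.4 174.4]
```

Emit:
play_rows(
  offset=[
    [2,-0.5,-3],
    [2,-0.5,-5],
    [1,0,-5],
    [0,0,0],
  ],
  turn=[-0.01,-0.01,0,0],
)

```text
clock: 57.65
position: [534.3, -310.1, 111.1]
ee_rot: [0.679, 0.733, -0.036, -0.013]
contact_force: [0.6, -0.2, -1.0]
gripper_width: 19.7
```

```bash
python3 -c "
from h import *
held()"
```

```text
(array([ 534.5, -310.2,  111.5]), np.float64(94.4), array([-0.068, -0.036, -0.997])) 20.07019957580714 [-0.3 -0.2 -0.5]
0.58 9763 held [ 536.5 -309.5] [100.7  26.3] 7.0 z [143.1 156.1 163.1]
```

Within 1.5 mm of the bay's middle. I'll lower it.

Emit:
play_rows(
  offset=[
    [-0.4,0,-5],
    [-0.3,0,-6],
    [-0.3,0,-7],
    [0,0,-7],
    [0,0,-5],
    [0,0,-4],
    [0,0,-3],
    [0,0,-2],
  ],
  turn=[0,0,0,0,0,0,0,0],
)

```text
clock: 58.55
position: [533.2, -310.4, 73.4]
ee_rot: [0.679, 0.733, -0.037, -0.012]
contact_force: [-4.0, 4.1, 12.4]
gripper_width: 19.5
```

```bash
python3 -c "
from h import *
held()"
```

```text
(array([ 533.2, -310.4,   73.5]), np.float64(94.5), array([-0.068, -0.038, -0.997])) 19.805202223789195 [-3.4  2.9  7.7]
0.76 9941 held [ 535.9 -309.4] [102.1  27. ] 6.3 z [106.5 117.8 124.5]
```

Emit:
play_rows(
  offset=[
    [0,0,0],
    [0,0,0],
    [0,0,0],
    [0,0,0],
    [0,0,0],
  ],
  turn=[0,0,0,0,0],
  grip=-0.2,
)

```text
clock: 59.15
position: [533.9, -310.6, 73.8]
ee_rot: [0.679, 0.734, -0.036, -0.011]
contact_force: [-0.5, -0.7, -0.4]
gripper_width: 34.0
```

Emit:
play_rows(
  offset=[
    [0,0,6],
    [0,0,8],
    [0,0,10],
    [0,0,15],
    [0,0,20],
    [0,0,25],
    [-5,0,30],
    [-10,0,30],
    [-15,0,30],
    [-15,0,30],
    [-10,0,15],
    [0,0,0],
  ],
  turn=[0,0,0,0,0,0,0,0,0,0,0,0],
)

```text
clock: 60.35
position: [475.9, -310.8, 311.0]
ee_rot: [0.679, 0.734, -0.035, -0.007]
contact_force: [0.4, -0.3, -0.1]
gripper_width: 34.2
```

```bash
python3 - <<'E'
from h import *
W=tube(541,-362,z0=105,lo=-3); W=tube(535,-310,z0=105,lo=-3,R=60); save(W[0],'w12.png',1.2)
X=pts(W); c,s=np.cos(.099),np.sin(.099); d=X[:,:2]-[536.7,-324.3]; lx=c*d[:,0]+s*d[:,1]; ly=-s*d[:,0]+c*d[:,1]
m=(abs(ly+20)<90)&(X[:,2]>135)&(lx>30)&(lx<140); print('lid pts',m.sum())
for a in range(135,300,15):
    q=m&(X[:,2]>=a)&(X[:,2]<a+15)
    if q.sum(): print(a,q.sum(),np.percentile(lx[q],[2,50,98]).round(),np.percentile(ly[q],[2,98]).round())
print(np.array(arm.read_state()['joints']).round(2))
E
```

```text
(array([ 476.1, -310.6,  309.9]), np.float64(94.5), array([-0.059, -0.042, -0.997])) 34.11341048999615
0.93 1239 rect [ 540.7 -363.4] [99.6 23.8] 8.5 z [107.5 118.5 124.2]
0.57 1573 rect [ 534.9 -309.1] [99.6 24.3] 5.5 z [106.9 116.6 124. ]
(array([ 475.8, -309.9,  306.4]), np.float64(94.6), array([-0.065, -0.039, -0.997])) 34.1990880983144
0.94 1626 rect [ 535.  -308.2] [100.1  25. ] 5.2 z [106.9 116.4 124. ]
0.74 745 rect [ 544.2 -360.2] [81.4 17.9] 9.1 z [107.9 118.8 124. ]
lid pts 7355
135 728 [60. 61. 62.] [-108.   52.]
150 789 [61. 62. 64.] [-108.   52.]
165 788 [63. 64. 65.] [-27.  54.]
180 808 [64. 65. 66.] [-27.  54.]
195 1021 [64. 66. 67.] [-27.  55.]
210 1186 [66. 67. 69.] [-28.  58.]
225 1398 [67. 68. 70.] [-29.  59.]
240 637 [68. 69. 72.] [-26.  55.]
[-0.26  0.25  0.07  0.05 -1.44 -1.24]
```

View pics/w12.png

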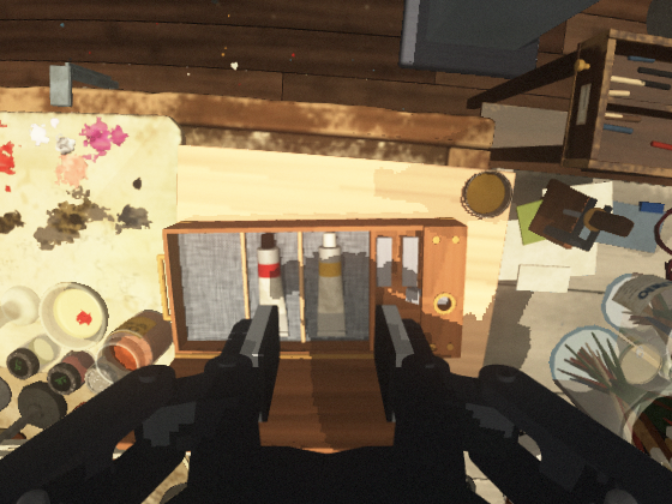

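Both tubes lie in their bays (red at (268,275), yellow at (330,285)). The pin is in its fork at (590,205). The lid stands upright. I'll check the space behind it.

```bash
python3 - <<'E'
from h import *
T=snap('top'); X=pts(T); c,s=np.cos(.099),np.sin(.099); d=X[:,:2]-[536.7,-324.3]; lx=c*d[:,0]+s*d[:,1]; ly=-s*d[:,0]+c*d[:,1]
for a in range(60,260,20):
    print(a,[ int(X[(lx>=a)&(lx<a+20)&(ly>=b)&(ly<b+20)][:,2].max(initial=-1)) for b in range(-130,150,20)])
for w in [(-38,),]: print('lip top world',536.7+c*72+s*38,-324.3+s*72-c*38)
E
```

```text
60 [249, 252, 250, 257, 255, 255, 250, -1, -1, -1, -1, -1, -1, -1]
80 [29, 19, 7, 14, -1, -1, -1, -1, -1, -1, -1, -1, -1, 78]
100 [32, 17, 18, 18, 5, 3, 1, 44, -1, 208, 224, -1, -1, 80]
120 [19, 10, 4, 44, 37, 5, 8, 4, 63, 63, 68, 95, 66, 79]
140 [4, 8, 5, 44, 41, 9, 8, 5, 48, 65, 105, 106, 73, 77]
160 [87, 22, 17, 7, 6, 7, 4, 6, 77, 76, 91, 94, 74, 77]
180 [134, 285, 292, 298, 303, 302, 300, 303, 307, 305, 300, 293, 288, 79]
200 [278, 292, 298, 304, 303, 308, 308, 309, 316, 315, 313, 314, 314, 79]
220 [278, 290, 299, 303, 304, 308, 312, 311, 314, 317, 318, 317, 320, 289]
240 [-1, -1, 290, 294, 299, 305, 307, 306, 312, 311, 315, 317, 318, 77]
lip top world 612.1033098684373 -354.99757092807874
```

Emit:
play_rows(
  offset=[
    [8,-2,0],
    [16,-4,0],
    [18,-5,0],
    [18,-5,0],
    [18,-5,0],
    [18,-5,0],
    [18,-5,0],
    [18,-5,0],
    [16,-4,0],
    [8,-2,0],
    [3,0,0],
    [0,0,0],
  ],
  turn=[0,0,0,0,0,0,0,0,0,0,0,0],
  grip=-1,
)

```text
clock: 61.8
position: [647.2, -352.5, 282.1]
ee_rot: [0.676, 0.735, -0.044, -0.026]
contact_force: [-0.1, -0.1, -1.0]
gripper_width: 0.0
```

```bash
cat >> h.py <<'E'
def tip():
    from scipy.spatial.transform import Rotation as R
    s=arm.read_state(); M=R.from_quat(s['ee_rot']).as_matrix(); t=s['position']-40*M[:,2]
    c,n=np.cos(.099),np.sin(.099); d=t[:2]-[536.7,-324.3]; print('tcp',s['position'].round(1),'tip local x,y',np.round([c*d[0]+n*d[1],-n*d[0]+c*d[1]],1),'tip z',t[2].round(1),'F',s['contact_force'].round(1),'zax',M[:,2].round(3),'jaw',np.degrees(np.arctan2(M[1,0],M[0,0])).round(1),'w',round(float(s['gripper_width']),1))
E
python3 -c "
from h import *
tip()"
```

```text
tcp [ 647.2 -352.5  282.1] tip local x,y [111.1 -38.2] tip z 321.9 F [-0.1 -0.1 -1. ] zax [-0.097 -0.029 -0.995] jaw 94.8 w 0.0
```

Emit:
play_rows(
  offset=[
    [-2,0,-15],
    [-2,0,-25],
    [-2,0,-25],
    [0,0,-20],
    [0,0,0],
  ],
  turn=[0,0,0,0,0],
)

```text
clock: 62.3
position: [639.6, -351.7, 193.1]
ee_rot: [0.676, 0.735, -0.044, -0.027]
contact_force: [-0.9, -0.8, -0.5]
gripper_width: 0.0
```

```bash
python3 -c "
from h import *
tip()"
```

```text
tcp [ 639.6 -351.7  193.1] tip local x,y [103.8 -36.7] tip z 232.9 F [-0.9 -0.8 -0.5] zax [-0.099 -0.029 -0.995] jaw 94.8 w 0.0
```

Emit:
play_rows(
  offset=[
    [-5,-0.5,0],
    [-9,-0.9,0],
    [-9,-0.9,0],
    [-9,-0.9,0],
    [-9,-0.9,0],
    [-9,-0.9,0],
    [-4,-0.4,0],
  ],
  turn=[0,0,0,0,0,0,0],
)

```text
clock: 63.0
position: [586.5, -357.5, 198.1]
ee_rot: [0.676, 0.736, -0.04, -0.019]
contact_force: [2.8, 0.1, -1.5]
gripper_width: -0.1
```

```bash
python3 -c "
from h import *
tip();lid()"
```

```text
tcp [ 586.5 -357.5  198.1] tip local x,y [ 49.7 -37. ] tip z 238.0 F [ 2.8  0.1 -1.5] zax [-0.083 -0.032 -0.996] jaw 94.9 w -0.1
lid area z pct [ 82.  98. 105. 113. 243. 288.] n felt 735
```

Emit:
play_rows(
  offset=[
    [-8,-0.8,-5],
    [-9,-0.9,-6],
    [-9,-0.9,-6],
    [-8,-0.8,-6],
    [-8,-0.8,-6],
    [-7,-0.7,-5],
  ],
  turn=[0,0,0,0,0,0],
)

```text
clock: 63.65
position: [535.9, -364.4, 169.4]
ee_rot: [0.676, 0.736, -0.04, -0.014]
contact_force: [4.6, 0.0, 0.5]
gripper_width: -0.1
```

```bash
python3 -c "
from h import *
tip()"
```

```text
tcp [ 535.9 -364.4  169.4] tip local x,y [ -1.7 -38.6] tip z 209.2 F [4.6 0.  0.5] zax [-0.074 -0.04  -0.996] jaw 95.0 w -0.1
```

Emit:
play_rows(
  offset=[
    [-5,-0.5,-6],
    [-6,-0.6,-8],
    [-5,-0.5,-8],
    [-4,-0.4,-8],
    [-4,-0.4,-8],
    [-3,-0.3,-8],
  ],
  turn=[0,0,0,0,0,0],
)

```text
clock: 64.25
position: [505.0, -367.6, 120.1]
ee_rot: [0.676, 0.736, -0.041, -0.015]
contact_force: [3.3, 1.8, 2.7]
gripper_width: -0.4
```

```bash
python3 -c "
from h import *
tip()"
```

```text
tcp [ 505.  -367.6  120.1] tip local x,y [-32.7 -38.7] tip z 160.0 F [3.3 1.8 2.7] zax [-0.076 -0.04  -0.996] jaw 95.0 w -0.4
```

Emit:
play_rows(
  offset=[
    [-1,0,-6],
    [-1,0,-6],
    [-1,0,-6],
    [0,0,-5],
    [0,0,-4],
  ],
  turn=[0,0,0,0,0],
)

```text
clock: 64.75
position: [501.4, -368.7, 97.3]
ee_rot: [0.674, 0.737, -0.043, -0.014]
contact_force: [-3.6, 11.2, 28.8]
gripper_width: -0.1
```

```bash
python3 -c "
from h import *
tip()"
```

```text
tcp [ 501.4 -368.7   97.3] tip local x,y [-36.2 -39.2] tip z 137.2 F [-3.6 11.2 28.8] zax [-0.079 -0.045 -0.996] jaw 95.2 w -0.1
```

Emit:
play_rows(
  offset=[
    [0,0,3],
    [0,0,8],
    [0,0,15],
    [0,0,25],
    [-5,8,35],
    [-10,15,35],
    [-10,20,35],
    [-8,20,20],
    [-5,15,0],
    [0,5,0],
    [0,0,0],
  ],
  turn=[0,0,0,0,0,0,0,0,0,0,0],
)

```text
clock: 65.85
position: [448.0, -281.2, 265.3]
ee_rot: [0.676, 0.734, -0.05, -0.033]
contact_force: [0.3, 0.3, 0.4]
gripper_width: 0.3
```

```bash
cat >> h.py <<'E'
def wing():
    W=snap('wrist'); X=pts(W); c,s=np.cos(.099),np.sin(.099); d=X[:,:2]-[536.7,-324.3]; lx=c*d[:,0]+s*d[:,1]; ly=-s*d[:,0]+c*d[:,1]
    m=(abs(lx)<50)&(ly>-110)&(ly<20)&(X[:,2]<160)&(X[:,2]>100)
    A=np.c_[lx[m],ly[m],np.ones(m.sum())]; r=np.linalg.lstsq(A,X[m][:,2],rcond=None)[0]; print('lid plane',r.round(4),'slope->angle',-r[0].round(3))
    m=(np.hypot(lx+25,ly-74)<28)&(X[:,2]>135); zt=np.percentile(X[m][:,2],98); q=m&(X[:,2]>zt-5); rc=cv2.minAreaRect(np.c_[lx[q],ly[q]].astype(np.float32))
    a=rc[2] if rc[1][0]>rc[1][1] else rc[2]-90
    print('wing top z',zt.round(1),'centre local',np.round(rc[0],1),np.round(rc[1],1),'clockwise angle',round(-np.radians(a),3)); return W
E
python3 -c "
from h import *
tip();W=wing();save(W[0],'w13.png',1.2)"
```

```text
tcp [ 448.  -281.2  265.3] tip local x,y [-79.3  52.4] tip z 305.0 F [0.3 0.3 0.4] zax [-0.116 -0.03  -0.993] jaw 94.8 w 0.3
lid plane [-6.600000e-03 -7.000000e-04  1.357457e+02] slope->angle 0.007
wing top z 175.2 centre local [-32.   82.2] [ 8.9 16.2] clockwise angle 0.714
```

Lid is shut (angle about 0.007). Next I'll straighten the accumulated tool tilt (slow up, fast down) and turn towards the wing.

Emit:
play_rows(
  offset=[
    [-2,0,10],
    [-2,0,18],
    [-2,0,18],
    [-2,0,18],
    [-2,0,18],
    [-1,0,18],
    [0,0,18],
    [0,0,18],
    [0,0,18],
    [0,0,18],
    [0,0,15],
    [0,0,8],
  ],
  turn=[-0.03,-0.06,-0.06,-0.06,-0.06,-0.06,-0.06,-0.06,-0.06,-0.06,-0.06,-0.03],
  grip=1,
)

```text
clock: 67.1
position: [434.4, -288.0, 458.9]
ee_rot: [0.889, 0.453, -0.042, -0.06]
contact_force: [-0.2, -0.0, 0.8]
gripper_width: 85.5
```

Emit:
play_rows(
  offset=[
    [0,0,-45],
    [0,0,-45],
    [0,0,-45],
    [0,0,-45],
    [0,0,0],
  ],
  turn=[-0.02,-0.02,-0.02,0,0],
)

```text
clock: 67.6
position: [433.7, -291.7, 274.3]
ee_rot: [0.905, 0.419, -0.04, -0.06]
contact_force: [0.2, 0.1, -0.1]
gripper_width: 85.5
```

```bash
python3 -c "
from h import *
tip();wing()"
```

```text
tcp [ 433.7 -291.7  274.3] tip local x,y [-94.7  39.1] tip z 313.8 F [ 0.2  0.1 -0.1] zax [-0.122  0.076 -0.99 ] jaw 49.8 w 85.5
lid plane [-6.000000e-03 -8.000000e-04  1.357773e+02] slope->angle 0.006
wing top z 397.0 centre local [-47.6  80.5] [ 6.2 11. ] clockwise angle 1.238
```

Tilt lies in the arm's radial plane, pulled negative as it extends. I'll retract inward and measure it.

Emit:
play_rows(
  offset=[
    [-8,5,0],
    [-16,10,3],
    [-18,12,3],
    [-18,12,3],
    [-18,12,3],
    [-18,12,3],
    [-10,7,0],
    [0,0,0],
  ],
  turn=[0,0,0,0,0,0,0,0],
)

```text
clock: 68.45
position: [335.7, -227.2, 317.9]
ee_rot: [0.907, 0.419, -0.023, -0.04]
contact_force: [-0.2, 0.4, 0.0]
gripper_width: 85.4
```

Emit:
play_rows(
  offset=[
    [0,0,0],
    [0,0,0],
    [0,0,0],
    [0,0,0],
    [0,0,0],
    [0,0,0],
    [0,0,0],
    [0,0,0],
    [0,0,0],
    [0,0,0],
    [0,0,0],
    [0,0,0],
  ],
  turn=[0.08,0.14,0.14,0.14,0.14,0.14,0.14,0.14,0.14,0.14,0.14,0.14],
)

```text
clock: 69.65
position: [349.9, -233.1, 330.3]
ee_rot: [0.291, 0.956, -0.038, -0.002]
contact_force: [0.3, 0.9, -0.7]
gripper_width: 85.4
```

Emit:
play_rows(
  offset=[
    [0,0,0],
    [0,0,0],
    [0,0,0],
    [0,0,0],
    [0,0,0],
    [0,0,0],
    [0,0,0],
    [0,0,0],
    [0,0,0],
    [0,0,0],
    [0,0,0],
    [0,0,0],
  ],
  turn=[0.14,0.14,0.14,0.14,0.14,0.14,0.14,0.14,0.14,0.14,0.1,0],
)

```text
clock: 70.85
position: [363.4, -238.7, 342.1]
ee_rot: [-0.466, 0.883, -0.031, 0.034]
contact_force: [-0.2, -1.1, -0.5]
gripper_width: 85.1
```

```bash
python3 -c "
from h import *
tip();print(arm.read_state()['joints'].round(2))"
```

```text
tcp [ 363.4 -238.7  342.1] tip local x,y [-167.4  103.6] tip z 381.9 F [-0.2 -1.1 -0.5] zax [ 0.089 -0.024 -0.996] jaw -124.3 w 85.1
[-0.2  -0.08 -0.2   0.01 -1.36  1.17]
```

Tilt has flipped and shrunk as predicted. Extending to the lock should bring it close to zero.

Emit:
play_rows(
  offset=[
    [8,-1,-4],
    [15,-1,-8],
    [16,-2,-10],
    [16,-2,-10],
    [16,-2,-10],
    [16,-2,-10],
    [16,-2,-10],
    [16,-2,-10],
    [14,-1,-10],
    [8,-1,-6],
    [3,0,0],
    [0,0,0],
  ],
  turn=[0,0,0,0,0,0,0,0,0,0,0,0],
)

```text
clock: 72.05
position: [524.1, -255.0, 240.7]
ee_rot: [-0.461, 0.886, -0.03, 0.031]
contact_force: [-0.3, 0.1, 0.5]
gripper_width: 85.2
```

```bash
python3 -c "
from h import *
tip();W=wing();X=pts(W);
s=(np.hypot(X[:,0]-504.5,X[:,1]+253.2)<28)&(X[:,2]>168)&(X[:,2]<180); r=cv2.minAreaRect(X[s][:,:2].astype(np.float32)); print(s.sum(),r)"
```

```text
tcp [ 524.1 -255.   240.7] tip local x,y [-8.8 71.5] tip z 280.6 F [-0.3  0.1  0.5] zax [ 0.082 -0.025 -0.996] jaw -125.0 w 85.2
lid plane [-6.500000e-03 -6.000000e-04  1.358454e+02] slope->angle 0.007
wing top z 372.7 centre local [-11.9  50.4] [12.3  2.1] clockwise angle -0.592
626 ((505.9344177246094, -251.8539581298828), (9.033305168151855, 37.81062698364258), 51.1282958984375)
```

Emit:
play_rows(
  offset=[
    [-2,0.3,-4],
    [-3,0.5,-9],
    [-3,0.5,-10],
    [-2,0.3,-10],
    [-1,0,-10],
    [0,0,-10],
    [0,0,-10],
    [0,0,-10],
    [0,0,-8],
    [0,0,-4],
    [0,0,0],
  ],
  turn=[-0.01,-0.015,-0.015,-0.015,0,0,0,0,0,0,0],
)

```text
clock: 73.2
position: [509.7, -253.1, 149.7]
ee_rot: [-0.433, 0.9, -0.031, 0.03]
contact_force: [-0.5, -0.1, 0.7]
gripper_width: 85.4
```

```bash
cat >> h.py <<'E'
def wing2():
    W=snap('wrist'); X=pts(W); s=(np.hypot(X[:,0]-505,X[:,1]+252.5)<24)&(X[:,2]>150)&(X[:,2]<180); 
    zt=np.percentile(X[s][:,2],98); s&=X[:,2]>zt-4; r=cv2.minAreaRect(X[s][:,:2].astype(np.float32)); a=r[2] if r[1][0]<r[1][1] else r[2]-90
    print('wing n',s.sum(),'top',zt.round(1),np.round(r[0],1),np.round(r[1],1),'jaw wanted',round(a,1)); return W
E
python3 -c "
from h import *
tip();wing2()"
```

```text
tcp [ 509.7 -253.1  149.7] tip local x,y [-22.9  75. ] tip z 189.5 F [-0.5 -0.1  0.7] zax [ 0.082 -0.03  -0.996] jaw -128.5 w 85.4
wing n 1296 top 175.8 [ 506.2 -252.4] [ 8.3 37.1] jaw wanted 52.0
```

Emit:
play_rows(
  offset=[
    [0,0,-5],
    [0,0,-8],
    [0,0,-8],
    [0,0,-6],
    [0,0,-4],
    [0,0,0],
  ],
  turn=[0,0,0,0,0,0],
)

```text
clock: 73.85
position: [510.7, -253.3, 117.3]
ee_rot: [-0.434, 0.9, -0.032, 0.031]
contact_force: [-0.5, 0.3, -0.1]
gripper_width: 85.7
```

Emit:
play_rows(
  offset=[
    [0,0,0],
    [0,0,0],
    [0,0,0],
    [0,0,0],
    [0,0,0],
    [0,0,0],
  ],
  turn=[0,0,0,0,0,0],
  grip=-1,
)

```text
clock: 74.45
position: [510.2, -255.3, 119.2]
ee_rot: [-0.434, 0.9, -0.033, 0.03]
contact_force: [-2.3, -2.6, -0.4]
gripper_width: 7.7
```

```bash
python3 -c "
from h import *
tip()"
```

```text
tcp [ 510.2 -255.3  119.2] tip local x,y [-22.8  73. ] tip z 159.1 F [-2.3 -2.6 -0.4] zax [ 0.084 -0.034 -0.996] jaw -128.4 w 7.7
```

Emit:
play_rows(
  offset=[
    [0,0.3,0],
    [0,0.4,0],
    [0,0.4,0],
    [0,0.4,0],
    [0,0.4,0],
    [0,0.4,0],
    [0,0.4,0],
    [0,0.3,0],
  ],
  turn=[0.06,0.1,0.1,0.1,0.1,0.1,0.08,0.05],
)

```text
clock: 75.25
position: [510.7, -251.2, 119.2]
ee_rot: [0.722, -0.69, 0.021, -0.042]
contact_force: [-1.9, 0.1, 1.4]
gripper_width: 7.5
```

```bash
python3 -c "
from h import *
tip()"
```

```text
tcp [ 510.7 -251.2  119.2] tip local x,y [-22.2  74.4] tip z 159.0 F [-1.9  0.1  1.4] zax [ 0.088  0.032 -0.996] jaw -87.3 w 7.5
```

Emit:
play_rows(
  offset=[
    [0,0.2,0],
    [0,0,-3],
    [0,0,-3],
    [0,0,-4],
    [0,0,-4],
    [0,0,-4],
    [0,0,-3],
  ],
  turn=[0.045,0,0,0,0,0,0],
)

```text
clock: 75.95
position: [511.0, -251.3, 103.7]
ee_rot: [0.738, -0.673, 0.022, -0.042]
contact_force: [-7.9, 5.1, 22.5]
gripper_width: 7.3
```

```bash
python3 -c "
from h import *
tip()"
```

```text
tcp [ 511.  -251.3  103.7] tip local x,y [-22.   74.2] tip z 143.5 F [-7.9  5.1 22.5] zax [ 0.089  0.033 -0.995] jaw -84.7 w 7.3
```

Pushed to the bottom (22 N). I'll turn clockwise while keeping it pressed.

Emit:
play_rows(
  offset=[
    [0.1,-0.3,-2],
    [0.1,-0.5,-2],
    [0,-0.5,-2],
    [0,-0.5,-2],
    [0,-0.5,-2],
    [-0.1,-0.5,-2],
    [-0.1,-0.5,-2],
    [-0.2,-0.4,-2],
  ],
  turn=[-0.06,-0.1,-0.1,-0.1,-0.1,-0.1,-0.1,-0.1],
)

```text
clock: 76.75
position: [510.3, -256.0, 104.2]
ee_rot: [-0.422, 0.905, -0.041, 0.031]
contact_force: [-6.0, 1.8, 13.2]
gripper_width: 7.8
```

```bash
python3 -c "
from h import *
tip()"
```

```text
tcp [ 510.3 -256.   104.2] tip local x,y [-22.9  72.8] tip z 144.0 F [-6.   1.8 13.2] zax [ 0.09  -0.048 -0.995] jaw -129.9 w 7.8
```

Emit:
play_rows(
  offset=[
    [-0.2,-0.4,-2],
    [-0.2,-0.3,-2],
    [-0.3,-0.3,-2],
    [-0.3,-0.2,-2],
    [-0.3,-0.2,-2],
    [-0.4,-0.2,-2],
    [-0.4,-0.1,-2],
    [-0.4,0,-2],
  ],
  turn=[-0.1,-0.1,-0.1,-0.1,-0.1,-0.1,-0.1,-0.08],
)

```text
clock: 77.55
position: [506.2, -259.1, 104.3]
ee_rot: [-0.029, 0.998, -0.054, 0.012]
contact_force: [-5.1, 1.9, 13.1]
gripper_width: 8.1
```

```bash
python3 -c "
from h import *
tip();print(arm.read_state()['wrist_torque'])"
```

```text
tcp [ 506.2 -259.1  104.3] tip local x,y [-24.5  72.3] tip z 144.0 F [-5.1  1.9 13.1] zax [ 0.028 -0.108 -0.994] jaw -176.6 w 8.1
[0.79801411 1.47567591 0.10963767]
```

Emit:
play_rows(
  offset=[
    [0,0,1],
    [0,0,1],
    [0,0,0],
    [0,0,0],
    [0,0,0],
    [0,0,0],
    [0,0,0],
  ],
  turn=[0,0,0,0,0,0,0],
  grip=1,
)

```text
clock: 78.25
position: [509.5, -258.5, 106.2]
ee_rot: [-0.027, 0.998, -0.054, 0.016]
contact_force: [0.3, 0.8, -0.4]
gripper_width: 85.4
```

Emit:
play_rows(
  offset=[
    [0,0,5],
    [0,0,8],
    [0,0,12],
    [0,0,18],
    [0,0,25],
    [0,0,25],
    [0,0,25],
    [-5,0,25],
    [-5,0,20],
    [0,0,0],
    [0,0,0],
  ],
  turn=[0,0,0,0,0,0,0,0,0,0,0],
)

```text
clock: 79.35
position: [497.9, -258.4, 281.6]
ee_rot: [-0.027, 0.998, -0.055, 0.019]
contact_force: [-0.1, 0.3, -0.3]
gripper_width: 85.3
```

```bash
python3 - <<'E'
from h import *
tip();wing()
W=snap('wrist');X=pts(W); s=(np.hypot(X[:,0]-505,X[:,1]+252.5)<26)&(X[:,2]>142)&(X[:,2]<180)
zt=np.percentile(X[s][:,2],97); q=X[s&(X[:,2]>zt-4)]; print('wing top',zt,cv2.minAreaRect(q[:,:2].astype(np.float32)))
T=snap('top')
for n in ['pin','pin_stand','brown_jar','small_jar','muller','pumice_stone','dipper_cup']:
    for r in silhouettes('top',n)[:2]:
        c=cloud(T[2],T[1],r['mask'])
        if r['score']>.3 and len(c): print(n,round(r['score'],2),np.median(c,0).round())
Y=pts(W)
for a,b in [(72.5,80),(95,115),(117,124)]:
    s=(Y[:,2]>a)&(Y[:,2]<b)&(np.hypot(Y[:,0]-455,Y[:,1]+54)<20); print(a,s.sum(),Y[s].mean(0).round(1) if s.any() else '')
save(W[0],'w14.png',1.2)
E
```

```text
tcp [ 497.9 -258.4  281.6] tip local x,y [-33.3  73.8] tip z 321.3 F [-0.1  0.3 -0.3] zax [ 0.04  -0.108 -0.993] jaw -176.8 w 85.3
lid plane [ 1.600000e-03 -1.200000e-03  1.353025e+02] slope->angle -0.002
wing top z 415.2 centre local [-28.   65.7] [47.9  5.6] clockwise angle -0.054
wing top 164.4353424628736 ((506.1250305175781, -252.2096710205078), (8.635605812072754, 37.58808135986328), 3.364215135574341)
pin_stand 0.71 [827. 176.  12.]
pin_stand 0.7 [444. -38.  10.]
brown_jar 0.52 [504. 521.  62.]
small_jar 0.49 [612. 133.  47.]
muller 0.56 [622. 336.  21.]
pumice_stone 0.52 [570. 338.  15.]
72.5 123 [457.5 -60.3  75. ]
95 61 [457.1 -61.7  99.3]
117 0
```

View pics/w14.png

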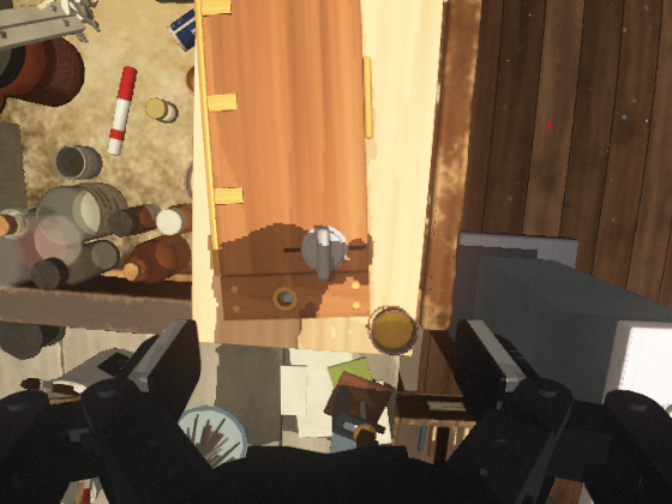

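The wing lies along the case at (325,250), with its engraved line crossing it. Its top is at z 164, down from about 175, so it stays in by 11 mm. The lid is shut and the pin is in its fork at (362,430). I'll hand in.

```bash
python3 -c "
from h import *
print(arm.job_done(),arm.read_state()['clock'])"
```

```text
the job is handed in; nothing more can be done
the job is handed in; nothing more can be done
```

The tube case is packed, shut and locked, and I handed the job in at about 80 s of the 210 s allowed. I did it in the order asked:

1. **Catch:** I pressed the release pin through the access hole and the lid sprang open.
2. **Pin:** I hung it back upright in the fork.
3. **Tubes:** I laid the red tube in the middle bay and the yellow one in the left-hand bay. I saw only these two tubes on the left table.
4. **Lid and lock:** I shut the lid until it caught, lined up the wing, pushed it in and turned it a full quarter clockwise.

**Last checks:**
- **Lid:** it measured flat, at about 0 rad.
- **Lock:** the wing stayed about 11 mm in and lies along the case's length, turned about 1.6 rad.
- **Tubes:** just before the lid went down, both lay flat with their centres within about 2 mm of their bays' middles.
- **Pin:** the last view showed it still in its fork. The depth reading there was only partial, because the top of the handle did not show.
- **Other things:** the brown jar, pumice and look-alike stand read where they began. I had no usable reading for the small jar or muller to compare, and the dipper cup showed only in the picture, beside the case.

**What went wrong or disagreed:**
- **Fingertip position:** the fingers end about 40 mm short of the reported tool point. My first try at the pin closed above it and leaned it briefly; it stood upright again.
- **Yellow tube:** my first grasp closed above it and shifted it a few millimetres. The second grasp held. Before that, it had been knocked about 25 mm while the arm was elsewhere.
- **Tool tilt:** the tool drifted out of vertical by up to 8 degrees, which I allowed for in the moves.

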